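# Turn the ink bottle over to mix it, stand it in the drip dish and collar it

### The job

Mix the settled ink: pick up the red-capped ink bottle, turn it upside down in the air and keep it so for two seconds, then turn it back and stand it gently upright in the grey drip dish and let go of it. Then mark it as mixed by slipping the green collar over its cap so that the collar lies flat on the bottle's shoulder. Leave the blue-capped bottle and the loose grey cap alone.

Things in the scene. Friction and masses are not known exactly. Their poses are not given: they have to be found in the camera images.
- bottle: closed ink bottle, loose, starts upright on the bench: white round body 56 mm in diameter, straight from z = 3 to 90 mm with a black band (26 to 66 mm) and a thin red band, shoulder at 98 mm, ribbed red screw cap 36 mm in diameter over the ribs, 105 to 132 mm high; about 0.22 kg. Origin: centre of its underside; z points along the bottle to the cap.
- bottle_cap (a point): centre of the top of the bottle's red cap, 132 mm above its underside
- bottle_shoulder (a point): centre of the bottle's flat shoulder, 98 mm above its underside; the shoulder is flat out to a radius of 24 mm
- dish: grey round drip dish, fixed to the bench: outer diameter 94 mm, rim 9 mm high, inner floor about 80 mm in diameter and 3 mm above the bench. Origin: centre of its underside.
- dish_floor (a point): centre of the dish's inner floor
- collar: green plastic marking collar, loose, lying flat on the bench: plain ring 60 mm outside diameter, 41 mm bore, 22 mm high; either way up will do. Origin: centre of its underside (on its axis); z is its axis.
- thinner: bystander: white bottle with blue label and blue cap, 58 mm in diameter, 130 mm high, upright and loose; it may stand where the ink bottle would. Origin: centre of its underside.
- grey_cap: bystander: loose grey bottle closure 62 mm in diameter, 26 mm high. Origin: centre of its underside.
Things that resemble listed ones, but are neither listed nor needed, are in the scene too. Several things have the shape of the collar; the one meant has the colours described above.

How it is judged:
By the outcome, as a careful person would: the job done as asked, in the order asked, and still so for the second after the job is handed in, with the robot touching nothing.
It also fails if it takes over 72 s, if anything falls off the work surface, if the arm or the gripper's body presses on something with over 40 N, if the wrist force passes 120 N, or if a joint passes its speed limit or range.

### The arm

A 6-joint arm with a two-finger parallel gripper is mounted at the origin on a cart in front of the work surface, level with it; the furniture and walls round the work are solid. World frame = base frame: x ahead of the robot, y to its left, z up, the work surface at z = 0. Lengths are in m, angles in rad, forces in N, time in s.
With the tool pointing down it reaches from about 0.35 to 0.775 m from the base axis. Payload 5.5 kg.
Tool frame: the origin (TCP) lies midway between the tips of the shut fingers; the grasp point (between the pads) lies 19 mm behind it; z points along the fingers, y is the direction in which the jaws open and shut (so a half turn about z gives the same grasp; the last joint's range is limited). The gripper opens to 85 mm and grips with 20 to 120 N. Pads are 22 mm wide; open, the fingers measure 114 mm over their backs; the gripper's body (76 mm by 85 mm) begins 54 mm behind the grasp point. The pads swing forward as they close: fully open they stand 13 mm farther back than shut.
Start: joints at [1.092, 0.313, 0.046, 1.304, 0, 1.431], TCP at [0.191, 0.542, 0.231] pointing down, gripper open.
Joint ranges: [-2.76, 2.76], [-0.86, 1.69], [-1.03, 1.26], [-2.2, 2.34], [-1.47, 1.5], [-3.14, 3.14]. Speed limits (rad/s): [2.57, 2.57, 3.14, 3.14, 3.14, 3.14].

### API

Orientations are given as a unit quaternion [w, x, y, z].
In Python, from workcell import env gives the robot as it stands.
- The arm moves only by the shell command python3 -m creep 'ROWS' [OPENING] [FORCE]. ROWS is JSON, a list of rows, each a list of 6 numbers: the shift along the tool's x, y, z in m, then the turn, a rotation vector about the tool's x, y, z in degrees. A call has exactly 8 rows; each row is the pose to reach, as a shift and turn from the pose commanded when the call began, along the tool's axes at that moment; what a row does not reach only later rows make up. A row lasts 1/10 s, in which the tool goes at most 50 mm and 8.59 degrees, less where a joint would pass 70% of its speed; a pose out of reach is approached as far as the arm can. A call with a gripper value outside its range is refused whole. OPENING is the finger opening in m, from 0 to 0.0854, set as the call begins (- or left out, the last holds). The fingers move at their own pace and stop on an object; FORCE is the grip in N (left out, the last holds). Time passes only in rows, so rows that repeat a pose let the fingers close, or fill a call up. It gives the time, the measured TCP pose, the force and the opening at its end, in the units of the state.
- env.get_state(): the state, without advancing time (a new reading comes with each control period).
- env.read_camera(name): name is "side" or "top" or "wrist"; returns (picture, depth): 384x512x3 uint8, blue, green, red; 384x512 float32, m along the optical axis (not along the pixel's ray), 0 where there is no reading.
- env.camera_params(name): a dict with "fx", "fy", "cx", "cy" (pixels), "k1" (the pictures are not rectified: a ray, as slopes to the right and down, at radius r is drawn at 1 + k1 r^2 times it, then the intrinsics apply), "position" and "orientation" of the camera in the world. Camera axes: x right, y up, looking along -z (the intrinsics and any distortion apply to the point x, -y, -z); pixel columns grow to the right and rows downward; lengths in m; the calibration is good to about 2 mm. A picture is of the moment at which its call begins: read the wrist's pose just before it. camera_params takes no time and is no camera call; for the wrist camera it gives the pose at the moment of the call.
- env.hand_in(): hands the job in, once; it reports no verdict.
The state is a dict: "clock": time; "joint_pos": joint angles; "qvel": joint speeds; "tau": joint torques, N m; "tcp_pos": TCP position; "orientation": TCP orientation; "wrist_force": force on the tool from outside, world axes, zero at the start; "ft_torque": the same for the moment, N m; "finger_gap": finger opening in m.
Only numpy, scipy, OpenCV 4.12 (cv2) and the standard library are available. Lean on these libraries where they do the work, as an engineer would, in place of code of your own. Each camera call takes 0.05 s, during which the arm holds its last target. There are 200 camera calls.

## Working session

There is one attempt and no reset: what is moved stays moved. The work goes in short steps, Python scripts to look and compute and a shell command to move; the robot and the scene stay as the last step left them, time stands still between calls to the robot, and variables do not carry over. Pictures are saved under pics/ and viewed, about 8 in all and at most 12, crops included, and the job is handed in when it is done.

```bash
ls; mkdir -p pics
cat > h.py <<'E'
import numpy as np, cv2
from workcell import env
from scipy.spatial.transform import Rotation as R
def rot(q): return R.from_quat([q[1],q[2],q[3],q[0]])
def rays(p,uv):
    uv=np.atleast_2d(uv).astype(float)
    d=np.stack([(uv[:,0]-p['cx'])/p['fx'],(uv[:,1]-p['cy'])/p['fy']],1); s=d.copy()
    for _ in range(20): s=d/(1+p['k1']*(s**2).sum(1,keepdims=True))
    return np.array(p['position']),rot(p['orientation']).apply(np.c_[s[:,0],-s[:,1],-np.ones(len(s))])
def plane(p,uv,z):
    o,d=rays(p,uv); return o+d*((z-o[2])/d[:,2])[:,None]
def cloud(p,dep,uv):
    uv=np.atleast_2d(uv); o,d=rays(p,uv); return o+d*dep[uv[:,1],uv[:,0]][:,None]
def shot(n,f=None):
    p=env.camera_params(n); im,d=env.read_camera(n)
    if f: cv2.imwrite('pics/'+f,im); np.savez('pics/'+f+'.npz',im=im,d=d)
    return p,im,d
E
python3 - <<'E'
from h import *
a=shot('top','top0.png');b=shot('side','side0.png')
cv2.imwrite('pics/both0.png',cv2.resize(np.vstack([a[1],b[1]]),(450,600)) if 0 else np.vstack([a[1],b[1]])[:, :])
print(a[0],b[0]);print(env.get_state())
E
```

```text
pics
{'fx': 490.264073172896, 'fy': 490.264073172896, 'cx': 248.85705697997798, 'cy': 187.76846521504004, 'k1': -0.07147410136201485, 'position': array([4.29416871e-01, 1.00888761e-03, 1.37522514e+00]), 'orientation': array([-0.70412827, -0.03997543,  0.04435368,  0.70755784])} {'fx': 405.475630528532, 'fy': 405.475630528532, 'cx': 252.84461716612418, 'cy': 194.99430152149316, 'k1': -0.0989107138629076, 'position': array([0.3205959 , 0.54495138, 0.79367038]), 'orientation': array([-0.23268495, -0.08133223,  0.35086159,  0.90340408])}
{'clock': 0.1, 'joint_pos': array([ 1.09239719e+00,  3.13914518e-01,  4.51408517e-02,  1.30362736e+00,
       -2.97329418e-06,  1.43120742e+00]), 'qvel': array([-0.00048611, -0.00037573,  0.00456283, -0.00073564, -0.00136259,
       -0.00010219]), 'tau': array([ 2.93112294e-03, -4.81723130e+01,  2.99245387e+01,  1.26998589e-02,
       -4.19190758e-05, -3.26645377e-08]), 'tcp_pos': array([0.19090778, 0.54191283, 0.23052393]), 'orientation': array([-2.42578471e-04,  1.68595957e-01,  9.85684919e-01, -7.64801858e-04]), 'wrist_force': array([ 0.27811004,  0.28323896, -0.13290548]), 'ft_torque': array([0.00372424, 0.0068555 , 0.03138266]), 'finger_gap': 0.08535749343829044}
```

View pics/top0.png

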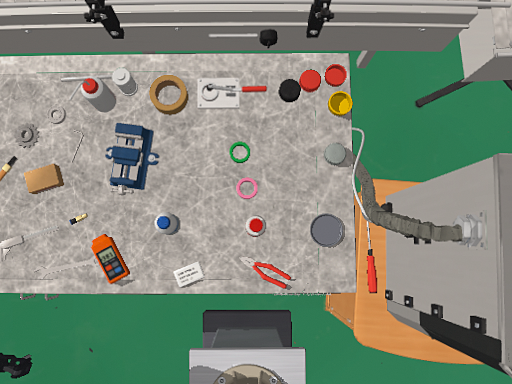

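View pics/side0.png

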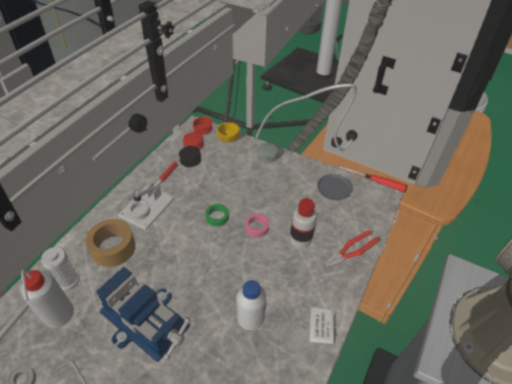

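```bash
cat > meas.py <<'E'
from h import *
def circ(p,im,d,c,z,r,lo,hi,gray=False):
    hsv=cv2.cvtColor(im,cv2.COLOR_BGR2HSV); m=cv2.inRange(hsv,lo,hi)
    w=np.zeros_like(m); cv2.circle(w,c,r,255,-1); m&=w
    cs=max(cv2.findContours(m,cv2.RETR_EXTERNAL,cv2.CHAIN_APPROX_NONE)[0],key=cv2.contourArea)
    pts=plane(p,cs[:,0,:],z)
    (x,y),rr=cv2.minEnclosingCircle(pts[:,:2].astype(np.float32))
    A=np.c_[pts[:,:2],np.ones(len(pts))]; s=np.linalg.lstsq(A,(pts[:,:2]**2).sum(1),rcond=None)[0]
    px,py=cs[:,0,:].mean(0).astype(int)
    v,u=np.nonzero(m); ok=d[v,u]>0; cl=cloud(p,d,np.c_[u,v][ok])
    return dict(enc=(round(x,4),round(y,4),round(2*rr,4)),fit=np.round([s[0]/2,s[1]/2,2*np.sqrt(s[2]+(s[:2]**2).sum()/4)],4),
      zmed=np.round(np.percentile(cl[:,2],[10,50,95]),4), med=np.round(np.median(cl,0),4),n=len(cl))
E
python3 - <<'E'
from meas import *
p=env.camera_params('top');f=np.load('pics/top0.png.npz');im,d=f['im'],f['d']
red=lambda c,z,r:circ(p,im,d,c,z,r,(0,110,60),(9,255,255))
print('cap',red((256,226),.132,14))
print('collar',circ(p,im,d,(240,152),.022,16,(45,80,40),(90,255,255)))
print('pink',circ(p,im,d,(247,188),.022,16,(150,50,80),(175,255,255)))
print('blue',circ(p,im,d,(165,223),.13,14,(100,100,40),(125,255,255)))
print('dish',circ(p,im,d,(327,230),.009,22,(0,0,0),(180,90,145)))
print('gcap',circ(p,im,d,(335,154),.026,15,(0,0,0),(180,90,170)))
# height map objects > 12mm
v,u=np.mgrid[0:384,0:512];cl=cloud(p,d,np.c_[u.ravel(),v.ravel()]);Z=cl[:,2].reshape(384,512)
for n,(a,b) in dict(cab=(400,150),cab2=(395,230),hose=(380,200),cable=(358,170),rail=(200,30),edge=(200,290),edge2=(200,60),driver=(373,270)).items(): print(n,cl[b*512+a].round(3))
p=env.camera_params('side');f=np.load('pics/side0.png.npz');im,d=f['im'],f['d']
print('side collar',circ(p,im,d,(217,215),.022,16,(45,80,40),(90,255,255)))
print('side cap',circ(p,im,d,(306,206),.132,16,(0,110,60),(9,255,255)))
c=np.array([[306,204]]);print(plane(p,c,.132))
E
```

```text
cap {'enc': (0.484, -0.0238, 0.0345), 'fit': array([ 0.4839, -0.0239,  0.032 ]), 'zmed': array([0.1276, 0.1326, 0.1368]), 'med': array([ 0.4834, -0.0246,  0.1326]), 'n': 145}
collar {'enc': (0.6936, 0.0187, 0.0607), 'fit': array([0.6935, 0.0183, 0.0571]), 'zmed': array([0.0149, 0.0222, 0.027 ]), 'med': array([0.6962, 0.0192, 0.0222]), 'n': 190}
pink {'enc': (0.592, -0.0008, 0.0608), 'fit': array([ 0.5919, -0.0007,  0.0576]), 'zmed': array([0.0172, 0.0228, 0.0272]), 'med': array([0.5937, 0.    , 0.0228]), 'n': 209}
blue {'enc': (0.4914, 0.211, 0.0328), 'fit': array([0.4916, 0.2112, 0.0306]), 'zmed': array([0.1259, 0.1303, 0.1345]), 'med': array([0.492 , 0.2111, 0.1303]), 'n': 132}
dish {'enc': (0.4735, -0.2266, 0.1006), 'fit': array([ 0.4735, -0.2257,  0.0949]), 'zmed': array([-0.0001,  0.0042,  0.0112]), 'med': array([ 0.4738, -0.2259,  0.0042]), 'n': 949}
gcap {'enc': (0.6854, -0.251, 0.0857), 'fit': array([ 0.6846, -0.2521,  0.0761]), 'zmed': array([-0.001 ,  0.0234,  0.0304]), 'med': array([ 0.6853, -0.2546,  0.0234]), 'n': 590}
cab [ 0.85  -0.685 -0.747]
cab2 [ 0.457 -0.267  0.5  ]
hose [ 0.562 -0.393 -0.047]
cable [ 0.639 -0.312  0.032]
rail [0.998 0.12  0.145]
edge [ 0.31   0.129 -0.002]
edge2 [0.971 0.133 0.002]
driver [ 0.36  -0.359 -0.023]
side collar {'enc': (0.6909, 0.024, 0.0694), 'fit': array([0.6912, 0.0242, 0.0618]), 'zmed': array([0.0089, 0.0207, 0.025 ]), 'med': array([0.6925, 0.0233, 0.0207]), 'n': 291}
side cap {'enc': (0.4813, -0.0137, 0.0531), 'fit': array([ 0.4817, -0.0134,  0.0425]), 'zmed': array([0.1129, 0.1316, 0.1347]), 'med': array([ 0.4826, -0.0148,  0.1316]), 'n': 234}
[[ 0.4846436  -0.02104645  0.132     ]]
```

Run:
```python
from h import *
for n in('top','side'):
    p=env.camera_params(n);f=np.load(f'pics/{n}0.png.npz');d=f['d']
    v,u=np.mgrid[0:384:4,0:512:4];uv=np.c_[u.ravel(),v.ravel()];cl=cloud(p,d,uv);ok=d[uv[:,1],uv[:,0]]>0
    for zl in np.arange(.03,1.0,.1):
      for xl in (.25,.35,.45,.55,.65,.75):
        s=ok&(abs(cl[:,2]-zl-.05)<.05)&(abs(cl[:,0]-xl-.05)<.05)&(cl[:,1]<-.1)&(cl[:,1]>-.7)
        if s.sum(): print(n,'z%.2f x%.2f'%(zl,xl),'n',s.sum(),'ymax %.3f ymin %.3f'%(cl[s,1].max(),cl[s,1].min()))
p=env.camera_params('top');d=np.load('pics/top0.png.npz')['d']
uv=np.array([(c,230) for c in range(340,512,10)]);print(np.c_[uv,cloud(p,d,uv).round(3)])
```

```text
top z0.03 x0.25 n 29 ymax -0.398 ymin -0.403
top z0.03 x0.35 n 28 ymax -0.401 ymin -0.405
top z0.03 x0.45 n 16 ymax -0.314 ymin -0.408
top z0.03 x0.55 n 15 ymax -0.304 ymin -0.407
top z0.03 x0.65 n 4 ymax -0.263 ymin -0.314
top z0.03 x0.75 n 1 ymax -0.302 ymin -0.302
top z0.13 x0.25 n 31 ymax -0.388 ymin -0.403
top z0.13 x0.35 n 29 ymax -0.401 ymin -0.405
top z0.13 x0.45 n 19 ymax -0.405 ymin -0.408
top z0.13 x0.55 n 19 ymax -0.265 ymin -0.408
top z0.13 x0.65 n 3 ymax -0.284 ymin -0.307
top z0.23 x0.25 n 42 ymax -0.398 ymin -0.403
top z0.23 x0.35 n 44 ymax -0.371 ymin -0.406
top z0.23 x0.45 n 47 ymax -0.247 ymin -0.409
top z0.23 x0.55 n 16 ymax -0.243 ymin -0.409
top z0.33 x0.25 n 65 ymax -0.388 ymin -0.404
top z0.33 x0.35 n 52 ymax -0.401 ymin -0.405
top z0.33 x0.45 n 62 ymax -0.254 ymin -0.408
top z0.33 x0.55 n 14 ymax -0.404 ymin -0.409
top z0.43 x0.25 n 80 ymax -0.390 ymin -0.403
top z0.43 x0.35 n 66 ymax -0.295 ymin -0.405
top z0.43 x0.45 n 92 ymax -0.254 ymin -0.409
top z0.43 x0.55 n 17 ymax -0.405 ymin -0.408
top z0.53 x0.25 n 128 ymax -0.386 ymin -0.408
top z0.53 x0.35 n 154 
[... 1383 characters left out ...]
-4.90e-02]
 [ 3.90e+02  2.30e+02  4.72e-01 -4.02e-01  1.10e-02]
 [ 4.00e+02  2.30e+02  4.56e-01 -2.71e-01  5.15e-01]
 [ 4.10e+02  2.30e+02  4.56e-01 -2.84e-01  5.29e-01]
 [ 4.20e+02  2.30e+02  4.55e-01 -2.99e-01  5.37e-01]
 [ 4.30e+02  2.30e+02  4.55e-01 -3.15e-01  5.42e-01]
 [ 4.40e+02  2.30e+02  4.54e-01 -3.29e-01  5.51e-01]
 [ 4.50e+02  2.30e+02  4.54e-01 -3.47e-01  5.49e-01]
 [ 4.60e+02  2.30e+02  4.54e-01 -3.66e-01  5.45e-01]
 [ 4.70e+02  2.30e+02  4.54e-01 -3.80e-01  5.53e-01]
 [ 4.80e+02  2.30e+02  4.54e-01 -3.98e-01  5.54e-01]
 [ 4.90e+02  2.30e+02  4.53e-01 -4.05e-01  5.74e-01]
 [ 5.00e+02  2.30e+02  4.52e-01 -4.03e-01  6.12e-01]
 [ 5.10e+02  2.30e+02  4.51e-01 -4.16e-01  6.17e-01]]
```

Run:
```python
from h import *
A=[]
for n in('top','side'):
    p=env.camera_params(n);f=np.load(f'pics/{n}0.png.npz');d=f['d']
    v,u=np.mgrid[0:384,0:512];uv=np.c_[u.ravel(),v.ravel()];cl=cloud(p,d,uv);ok=d[uv[:,1],uv[:,0]]>0
    A.append(cl[ok&(cl[:,1]<-.2)&(cl[:,1]>-.385)&(cl[:,2]>.04)&(cl[:,0]>.2)&(cl[:,0]<.8)])
A=np.vstack(A)
for z in np.arange(.04,.62,.04):
    s=A[(A[:,2]>=z)&(A[:,2]<z+.04)]
    for y in np.arange(-.4,-.2,.04):
        t=s[(s[:,1]>=y)&(s[:,1]<y+.04)]
        if len(t)>3: print('z%.2f y%.2f n%d x %.3f..%.3f'%(z,y,len(t),*np.percentile(t[:,0],[2,98])))
```

```text
z0.04 y-0.40 n50 x 0.485..0.503
z0.04 y-0.36 n76 x 0.490..0.744
z0.04 y-0.32 n186 x 0.506..0.745
z0.08 y-0.36 n25 x 0.603..0.620
z0.08 y-0.32 n224 x 0.513..0.729
z0.12 y-0.36 n14 x 0.577..0.601
z0.12 y-0.32 n248 x 0.513..0.705
z0.16 y-0.32 n296 x 0.506..0.674
z0.16 y-0.28 n38 x 0.637..0.661
z0.20 y-0.40 n37 x 0.448..0.466
z0.20 y-0.32 n202 x 0.493..0.563
z0.20 y-0.28 n167 x 0.521..0.637
z0.24 y-0.40 n118 x 0.447..0.464
z0.24 y-0.32 n65 x 0.487..0.546
z0.24 y-0.28 n308 x 0.503..0.592
z0.28 y-0.40 n83 x 0.447..0.465
z0.28 y-0.32 n15 x 0.504..0.534
z0.28 y-0.28 n368 x 0.490..0.541
z0.32 y-0.32 n5 x 0.513..0.519
z0.32 y-0.28 n316 x 0.484..0.520
z0.36 y-0.28 n325 x 0.473..0.509
z0.40 y-0.28 n368 x 0.469..0.497
z0.44 y-0.32 n5 x 0.460..0.487
z0.44 y-0.28 n438 x 0.460..0.490
z0.48 y-0.40 n12 x 0.464..0.473
z0.48 y-0.32 n36 x 0.447..0.483
z0.48 y-0.28 n426 x 0.453..0.487
z0.52 y-0.40 n418 x 0.430..0.479
z0.52 y-0.36 n350 x 0.436..0.462
z0.52 y-0.32 n484 x 0.440..0.475
z0.52 y-0.28 n28 x 0.452..0.473
```

```bash
python3 -m creep '[[0,0,-0.02,-7,-1,0],[0,0,-0.05,-14,-2,0],[0,0,-0.08,-21,-3,0],[0,0,-0.1,-28,-4,0],[0,0,-0.1,-35,-5,0],[0,0,-0.1,-44.5,-6.3,0],[0,0,-0.1,-44.5,-6.3,0],[0,0,-0.1,-44.5,-6.3,0]]'
python3 - <<'E'
from h import *
s=env.get_state();T=rot(s['orientation']);print(s['joint_pos'].round(4),s['tcp_pos'].round(4),T.as_matrix().round(3))
p=env.camera_params('wrist');print('cam in tool',T.inv().apply(p['position']-s['tcp_pos']).round(3),(T.inv()*rot(p['orientation'])).as_matrix().round(2))
q=s['joint_pos'];r=np.hypot(*s['tcp_pos'][:2]);print('r',r,'pitch',q[1]-q[2]+q[3],'elev',np.arcsin(T.as_matrix()[2,2]))
E
```

```text
clock: 0.9
tcp_pos: [0.1895, 0.5396, 0.3278]
orientation: [0.116, 0.156, 0.912, 0.362]
wrist_force: [-0.2, -0.3, 1.3]
finger_gap: 0.0856
[ 1.0933e+00 -2.8770e-01 -6.4050e-01  4.3760e-01 -1.1000e-03  1.4313e+00] [0.1895 0.5396 0.3278] [[-0.925  0.2    0.324]
 [ 0.368  0.689  0.624]
 [-0.099  0.697 -0.711]]
cam in tool [ 0.072  0.    -0.143] [[ 0.    0.96  0.28]
 [ 1.   -0.    0.  ]
 [ 0.    0.28 -0.96]]
r 0.5719273875442351 pitch 0.790429612763088 elev -0.7904289471381912
```

```bash
cat > plan.py <<'E'
from h import *
import sys
D=np.radians
def Rt(az,pitch,roll=0):  # deg; pitch below horizontal; roll about tool z; roll 0 = camera (tool x) down
    ca,sa,cp,sp=np.cos(D(az)),np.sin(D(az)),np.cos(D(pitch)),np.sin(D(pitch))
    z=np.array([cp*ca,cp*sa,-sp]);x=-np.array([sp*ca,sp*sa,cp]);y=np.cross(z,x)
    return R.from_matrix(np.c_[x,y,z])*R.from_rotvec([0,0,D(roll)])
def autoaz(G,pitch): # tool azimuth with q5=0 (arm plane is offset .08 left)
    a=np.degrees(np.arctan2(G[1],G[0]));return a-np.degrees(np.arcsin(.08/np.hypot(G[0],G[1])))
def rows(*wps,off=.019):
    s=env.get_state();T=rot(s['orientation']);p=s['tcp_pos']
    for G,az,pitch,roll in wps:
        G=np.array(G,float)
        if az is None: az=autoaz(G+[0.016,0,0],pitch)
        Q=Rt(az,pitch,roll);t=G+Q.apply([0,0,off])
        print('az %.1f'%az,T.inv().apply(t-p).round(3).tolist(),np.degrees((T.inv()*Q).as_rotvec()).round(1).tolist())
def st():
    s=env.get_state();M=rot(s['orientation']).as_matrix();q=s['joint_pos']
    print('t',s['clock'],'q',q.round(3),'tcp',s['tcp_pos'].round(4),'G',(s['tcp_pos']-.019*M[:,2]).round(4),'pitch %.1f az %.1f yz %.3f'%(np.degrees(np.arcsin(-M[2,2])),np.degrees(np.arctan2(M[1,2],M[0,2])),M[2,1]),'F',s['wrist_force'].round(1),'gap',round(s['finger_gap'],4))
E
python3 - <<'E'
from plan import *
st()
rows(((.30,.36,.32),None,40,-20),((.37,.1,.26),None,30,0),((.37,0,.2),-12,30,0))
E
```

```text
t 0.9 q [ 1.093e+00 -2.880e-01 -6.410e-01  4.380e-01 -1.000e-03  1.431e+00] tcp [0.1895 0.5396 0.3278] G [0.1834 0.5278 0.3414] pitch 45.3 az 62.5 yz 0.697 F [-0.2 -0.3  1.3] gap 0.0856
az 39.1 [-0.173, -0.107, -0.053] [13.3, -14.6, -85.2]
az 3.0 [-0.336, -0.317, -0.155] [26.7, -41.7, -40.4]
az -12.0 [-0.368, -0.431, -0.178] [35.5, -47.8, -28.8]
```

```bash
python3 -m creep '[[-0.03,-0.035,-0.015,4.4,-6,-3.6],[-0.06,-0.07,-0.03,8.8,-12,-7.2],[-0.09,-0.105,-0.045,13.2,-18,-10.8],[-0.12,-0.14,-0.06,17.6,-24,-14.4],[-0.15,-0.175,-0.075,22,-30,-18],[-0.18,-0.21,-0.09,26.4,-36,-21.6],[-0.21,-0.245,-0.105,30.8,-42,-25],[-0.24,-0.28,-0.12,35.5,-47.8,-28.8]]' >/dev/null
python3 - <<'E'
from plan import *
st()
B=np.array([.484,-.024,.078]);az=autoaz(B+[.016,0,0],30);z=Rt(az,30).apply([0,0,1])
rows((B-.12*z+[0,0,.06],az,30,0),(B-.12*z,az,30,0),(B,az,30,0))
E
```

```text
t 1.7 q [ 0.99  -0.397 -1.023  0.382 -0.944  0.911] tcp [0.3188 0.1886 0.2483] G [0.3027 0.1921 0.2577] pitch 29.8 az -12.2 yz 0.001 F [ 0.7  0.7 -0.3] gap 0.0859
az -11.9 [-0.007, -0.173, 0.133] [-0.2, 0.2, -0.2]
az -11.9 [0.045, -0.173, 0.163] [-0.2, 0.2, -0.2]
az -11.9 [0.045, -0.173, 0.283] [-0.2, 0.2, -0.2]
```

```bash
python3 -m creep '[[-0.001,-0.03,0.02,0,0,0],[-0.002,-0.06,0.045,0,0,0],[-0.003,-0.09,0.07,0,0,0],[-0.004,-0.12,0.09,0,0,0],[-0.005,-0.15,0.11,0,0,0],[-0.007,-0.173,0.133,0,0,0],[-0.007,-0.173,0.133,0,0,0],[-0.007,-0.173,0.133,0,0,0]]' >/dev/null
python3 - <<'E'
from plan import *
st()
a,b,c=shot('wrist','w1.png');a2,b2,c2=shot('side')
cv2.imwrite('pics/v1.png',cv2.resize(np.hstack([b,b2]),(800,300)))
B=np.array([.484,-.024,.078]);az=autoaz(B+[.016,0,0],30);z=Rt(az,30).apply([0,0,1])
rows((B-.12*z+[0,0,.06],az,30,0),(B-.12*z,az,30,0),(B,az,30,0))
E
```

```text
t 2.5 q [ 0.264 -0.741 -1.021  0.347 -0.41   0.276] tcp [0.3924 0.0649 0.3124] G [0.3768 0.0685 0.3226] pitch 32.5 az -13.1 yz -0.004 F [ 0.8  0.8 -0.6] gap 0.0854
az -11.9 [0.093, -0.065, 0.085] [-1.3, -2.5, -0.6]
az -11.9 [0.144, -0.065, 0.117] [-1.3, -2.5, -0.6]
az -11.9 [0.139, -0.062, 0.237] [-1.3, -2.5, -0.6]
```

View pics/v1.png

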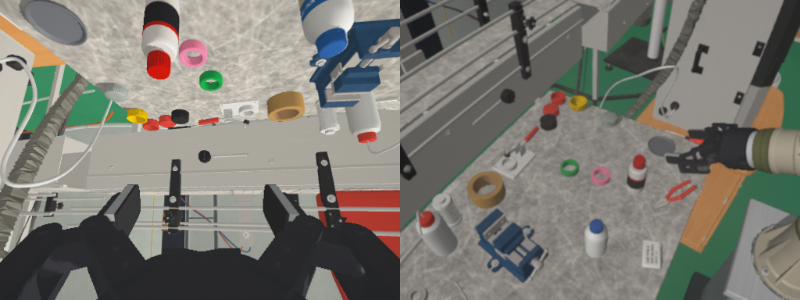

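```bash
cat > kin.py <<'E'
import numpy as np
from scipy.optimize import least_squares
P=[([1.0924,.3139,.0451,1.3036,0,1.4312],[.1909,.5419,.2305]),([1.0933,-.2877,-.6405,.4376,-.0011,1.4313],[.1895,.5396,.3278]),
([.99,-.397,-1.023,.382,-.944,.911],[.3188,.1886,.2483]),([.264,-.741,-1.021,.347,-.41,.276],[.3924,.0649,.3124])]
def fk(k,q):
    z0,A,B,be,L1,L2,d,r0=k
    a=q[1];b=q[1]-q[2]+be;p=q[1]-q[2]+q[3]
    r=r0+A*np.sin(a)+B*np.cos(b)+L1*np.cos(p)+L2*np.cos(p)*np.cos(q[4])
    z=z0+A*np.cos(a)-B*np.sin(b)-(L1+L2*np.cos(q[4]))*np.sin(p)
    l=d+L2*np.sin(q[4])
    c,s=np.cos(q[0]),np.sin(q[0]);return np.array([r*c-l*s,r*s+l*c,z])
def fit():
    pr=np.array([.15,.4,.35,0,.08,.2,.08,0]);sg=np.array([.3,.3,.3,.3,.1,.2,.02,.02])
    f=lambda k:np.r_[np.concatenate([(fk(k,np.array(q))-p)/.001 for q,p in P]),(k-pr)/sg*.05]
    s=least_squares(f,pr);return s.x,s.fun
if __name__=='__main__':
    k,f=fit();print(k.round(3),f.round(2))
E
python3 kin.py
```

```text
[ 0.234  0.518  0.415 -0.134  0.141  0.3    0.08  -0.002] [-0.02 -0.07  0.12  0.06  0.07  0.1   0.03 -0.05 -0.01 -0.02  0.09 -0.2
  0.01  0.02  0.01 -0.02  0.03  0.03 -0.   -0.  ]
```

```bash
cat > ik.py <<'E'
from plan import *
from kin import fit,fk
from scipy.optimize import least_squares
K=fit()[0]
lo=np.array([-2.76,-.86,-1.03,-2.2,-1.47,-3.14])+.01;hi=np.array([2.76,1.69,1.26,2.34,1.5,3.14])-.01
def frame(q): return Rt(np.degrees(q[0]),np.degrees(q[1]-q[2]+q[3]))*R.from_rotvec([-q[4],0,0])*R.from_rotvec([0,0,q[5]])
def ik(G,Q,off=.019,seeds=None):
    t=np.array(G)+Q.apply([0,0,off]);best=None
    f=lambda q:np.r_[(fk(K,q)-t)*10,(frame(q).inv()*Q).as_rotvec()]
    a=np.arctan2(t[1],t[0])
    for s in seeds or [[a-.15,-.3,-.8,.6,0,0],[a+.6,-.3,-.8,.6,-.7,0],[a-.9,-.3,-.8,.6,.7,0],[a,.3,0,1.2,0,2.5],[a,.3,0,1.2,0,-2.5],[a,.3,.2,-1.,0,2.5]]:
        o=least_squares(f,np.clip(s,lo+.01,hi-.01),bounds=(lo,hi),max_nfev=60)
        if best is None or o.cost<best.cost:best=o
    return best.x,np.sqrt(2*best.cost)
E
python3 - <<'E'
from ik import *
s=env.get_state();print('orient check',np.degrees((frame(s['joint_pos']).inv()*rot(s['orientation'])).magnitude()))
for nm,G in dict(bottle=(.484,-.024,.078),dish=(.4735,-.2257,.083)).items():
  for th in (20,30,40,50,60):
    for daz in (-80,-60,-40,-20,0,20,40,60,80):
      G_=np.array(G);az=autoaz(G_+[.016,0,0],th)+daz
      q,e=ik(G,Rt(az,th))
      if e<.005: print(nm,th,'daz',daz,q.round(2),round(e,4))
E
```

```text
orient check 1.9462886915506037e-14
bottle 20 daz -80 [ 0.31  0.8  -0.2   1.31 -1.09  2.37] 0.0
bottle 20 daz -60 [ 0.34  0.54 -0.66  0.44 -1.22  1.64] 0.0
bottle 20 daz 60 [-0.84  0.49 -0.8   0.55  1.21 -1.86] 0.0
bottle 20 daz 80 [-0.78  0.73 -0.41  1.25  1.05 -2.46] 0.0
bottle 30 daz -80 [ 0.27  0.65 -0.3   1.1  -0.97  2.13] 0.0
bottle 30 daz -60 [ 0.29  0.43 -0.68  0.42 -1.05  1.53] 0.0
bottle 30 daz 60 [-0.78  0.36 -0.83  0.46  1.05 -1.67] 0.0
bottle 30 daz 80 [-0.74  0.57 -0.48  1.06  0.95 -2.21] 0.0
bottle 40 daz -80 [ 0.22  0.53 -0.36  0.96 -0.84  1.95] 0.0
bottle 40 daz -60 [ 0.23  0.34 -0.68  0.45 -0.87  1.44] 0.0
bottle 40 daz -40 [ 0.18  0.2  -0.99 -0.12 -0.75  0.89] 0.0
bottle 40 daz 60 [-0.7   0.26 -0.82  0.46  0.87 -1.53] 0.0
bottle 40 daz 80 [-0.68  0.45 -0.52  0.93  0.82 -2.02] 0.0
bottle 50 daz -80 [ 0.15  0.43 -0.41  0.88 -0.68  1.81] 0.0
bottle 50 daz -60 [ 0.15  0.28 -0.66  0.5  -0.69  1.36] 0.0
bottle 50 daz -40 [ 0.1   0.14 -0.9   0.11 -0.57  0.88] 0.0
bottle 50 daz 40 [-0.56  0.05 -1.    0.13  0.59 -0.93] 0.0
bottle 50 daz 60 [-0.61  0.19 -0.78  0.5   0.69 -1.
[... 1688 characters left out ...]
31  0.39] 0.0
dish 50 daz 40 [-0.91  0.11 -0.91  0.14  0.58 -0.9 ] 0.0
dish 50 daz 60 [-0.96  0.25 -0.69  0.51  0.69 -1.38] 0.0
dish 50 daz 80 [-0.96  0.41 -0.44  0.89  0.68 -1.83] 0.0
dish 60 daz -80 [-0.33  0.4  -0.36  0.85 -0.52  1.66] 0.0
dish 60 daz -60 [-0.34  0.28 -0.55  0.58 -0.5   1.25] 0.0
dish 60 daz -40 [-0.39  0.17 -0.72  0.33 -0.4   0.82] 0.0
dish 60 daz -20 [-0.48  0.09 -0.85  0.15 -0.22  0.4 ] 0.0
dish 60 daz 0 [-0.6   0.05 -0.9   0.09  0.01 -0.02] 0.0
dish 60 daz 20 [-0.73  0.06 -0.88  0.16  0.24 -0.44] 0.0
dish 60 daz 40 [-0.82  0.12 -0.78  0.34  0.42 -0.87] 0.0
dish 60 daz 60 [-0.87  0.23 -0.63  0.58  0.51 -1.3 ] 0.0
dish 60 daz 80 [-0.88  0.35 -0.45  0.85  0.52 -1.71] 0.0
```

```bash
cat > inv.py <<'E'
from ik import *
B=np.array([.484,-.024,.078]);az0=autoaz(B+[.016,0,0],30)-60
print('az0',az0);Q0=Rt(az0,30,180)
q0,e=ik(B,Q0,seeds=[[.29,.43,-.68,.42,-1.05,-1.6]]);print('pick',q0.round(2),e)
for back in(.05,.1,.12):
    q,e=ik(B-back*Q0.apply([0,0,1]),Q0,seeds=[list(q0)]);print('back',back,q.round(2),round(e,4))
def chain(G,az,sgn):
    h=np.array([np.cos(D(az)),np.sin(D(az)),0]);q=q0;m=9;Qs=Rt(az,30,180);vm=0;out=[]
    for a in np.arange(0,181,15):
        qn,e=ik(G,R.from_rotvec(sgn*h*D(a))*Qs,seeds=[list(q)])
        if e>.003:return None
        if a: vm=max(vm,abs(qn-q).max())
        q=qn;m=min(m,(hi-q).min(),(q-lo).min());out.append(q)
    return m,vm,out
if __name__=='__main__':
  for az in(-72,-40,-94):
   for x in(.45,.55):
    for y in(-.1,0,.1):
     for z in(.3,.4):
      for s in(1,-1):
        c=chain((x,y,z),az,s)
        if c: print(az,x,y,z,s,'margin %.2f step %.2f'%c[:2],c[2][-1].round(2))
E
python3 inv.py
```

```text
az0 -71.94430442657908
pick [ 0.29  0.43 -0.68  0.42 -1.05 -1.61] 1.479866577885379e-10
back 0.05 [ 0.39  0.43 -0.59  0.68 -1.04 -1.42] 0.0
back 0.1 [ 0.48  0.45 -0.49  0.92 -1.02 -1.25] 0.0
back 0.12 [ 0.52  0.46 -0.45  1.   -1.01 -1.18] 0.0
```

```bash
cat > s2.py <<'E'
from inv import *
res=[]
for az in(-50,-30,-10,10,30):
 for x in(.5,.6,.7):
  for y in(-.1,.05,.2):
   for z in(.3,.45):
    for s in(1,-1):
      c=chain((x,y,z),az,s)
      if c: res.append((c[0],c[1],az,x,y,z,s,c[2]))
res.sort(key=lambda r:-r[0])
for r in res[:10]: print(np.round(r[:7],2),r[7][0].round(2),r[7][-1].round(2))
E
timeout 500 python3 s2.py
```

```text
az0 -71.94430442657908
pick [ 0.29  0.43 -0.68  0.42 -1.05 -1.61] 1.479866577885379e-10
back 0.05 [ 0.39  0.43 -0.59  0.68 -1.04 -1.42] 0.0
back 0.1 [ 0.48  0.45 -0.49  0.92 -1.02 -1.25] 0.0
back 0.12 [ 0.52  0.46 -0.45  1.   -1.01 -1.18] 0.0
[  0.01   0.33 -10.     0.7    0.2    0.45   1.  ] [ 0.33 -0.02 -0.35  0.24 -0.43 -2.87] [ 0.33  0.67 -0.85 -2.1  -0.43 -0.27]
```

```bash
cat > s3.py <<'E'
from ik import *
rng=np.random.default_rng(0);res=[]
q0=np.array([.29,.2,-.4,.42,-1.05,-1.61])
lo2,hi2=lo+.12,hi-.12
# sample joint space directly: choose q with tool elevation +30 and bottle inverted
# bottle axis in tool frame at pick (cam up, pitch30)
u=Rt(0,30,180).inv().apply([0,0,1])
def g(q): 
    F=frame(q);return fk(K,q)-F.apply([0,0,.019]),F.apply(u)
for cam in(1,-1):
  qs=q0.copy(); 
  if cam<0: qs[5]=1.53
  uu=Rt(0,30,180 if cam>0 else 0).inv().apply([0,0,1])
  for i in range(120):
    t=np.array([rng.uniform(.4,.65),rng.uniform(-.1,.3),rng.uniform(.3,.5)])
    def f(q):
        F=frame(q);G=fk(K,q)-F.apply([0,0,.019])
        return np.r_[(F.apply(uu)-[0,0,-1])*20,(G-t)*10,(q-qs)*.05]
    s=np.clip(qs+rng.normal(0,.8,6),lo2+.01,hi2-.01)
    o=least_squares(f,s,bounds=(lo2,hi2),max_nfev=80)
    if np.linalg.norm(o.fun[:3])<.4 and np.linalg.norm(o.fun[3:6])<.8: res.append((abs(o.x-qs).max(),cam,o.x,fk(K,o.x),frame(o.x).apply([0,0,1])))
res.sort(key=lambda r:r[0])
for r in res[:8]: print(round(r[0],2),r[1],r[2].round(2),r[3].round(2),r[4].round(2))
E
python3 s3.py
```

```text
2.49 1 [ 0.4   0.52 -0.9  -2.07 -0.61 -0.41] [0.66 0.18 0.52] [ 0.82 -0.27  0.5 ]
2.49 -1 [ 0.55  0.54 -0.9  -2.07 -0.58  2.76] [0.63 0.29 0.51] [ 0.86 -0.11  0.49]
2.49 1 [ 0.31  0.63 -0.9  -2.07 -0.28 -0.16] [0.71 0.23 0.46] [ 0.87 -0.01  0.49]
2.49 1 [ 0.32  0.59 -0.9  -2.07 -0.43 -0.26] [0.7  0.18 0.48] [ 0.85 -0.16  0.49]
2.49 1 [ 0.28  0.5  -0.9  -2.07 -0.64 -0.44] [0.67 0.09 0.53] [ 0.77 -0.41  0.5 ]
2.49 1 [ 0.24  0.56 -0.9  -2.07 -0.53 -0.34] [0.7 0.1 0.5] [ 0.81 -0.32  0.5 ]
2.49 1 [ 0.36  0.55 -0.9  -2.07 -0.54 -0.35] [0.68 0.18 0.5 ] [ 0.84 -0.24  0.5 ]
2.49 1 [ 0.45  0.53 -0.9  -2.07 -0.6  -0.4 ] [0.65 0.22 0.52] [ 0.84 -0.22  0.5 ]
```

```bash
cat > path.py <<'E'
from ik import *
def path(qt,n,q=None,f0=0,f1=1,cls=8):
    """joint-space line from q (default current) to qt in n rows; rows relative to current pose, for rows in the current call"""
    s=env.get_state();T=rot(s['orientation']);p=s['tcp_pos'];q0=s['joint_pos'] if q is None else np.array(q)
    c0=fk(K,s['joint_pos'])-p
    for i in range(1,cls+1):
        a=min(1,f0+i/n);qi=q0+a*(np.array(qt)-q0);F=frame(qi)
        print(T.inv().apply(fk(K,qi)-c0-p).round(3).tolist()+np.degrees((T.inv()*F).as_rotvec()).round(1).tolist(),end=',' if i<cls else '\n')
def steps(q0,qt,n=12,u=None):
    for a in np.linspace(0,1,n+1):
        qi=np.array(q0)+a*(np.array(qt)-np.array(q0));F=frame(qi);G=fk(K,qi)-F.apply([0,0,.019]);b=F.apply(u) if u is not None else None
        print(round(a,2),'G',G.round(3),'zt',F.apply([0,0,1]).round(2), '' if b is None else 'bottle %s base %s cap %s'%(b.round(2),(G-.078*b).round(2),(G+.054*b).round(2)))
U=Rt(0,30,180).inv().apply([0,0,1])
E
python3 - <<'E'
from path import *
path([.48,.45,-.49,.92,-1.02,-1.25],14)
print();Q=Rt(-72,30,180)
qa,e=ik((.47,.0,.28),Q,seeds=[[.29,.2,-.4,.42,-1.05,-1.61]]);print('lift',qa.round(2),e)
steps(qa,[.31,.6,-.87,-2.07,-.4,-.24],12,U)
E
```

```text
[0.01, -0.003, 0.014, 2.7, 3.8, -8.9],[0.02, -0.005, 0.027, 5.0, 7.8, -18.0],[0.03, -0.008, 0.04, 6.9, 12.0, -27.3],[0.04, -0.01, 0.052, 8.4, 16.3, -36.8],[0.049, -0.012, 0.064, 9.6, 20.7, -46.4],[0.059, -0.014, 0.075, 10.3, 25.2, -56.1],[0.068, -0.015, 0.086, 10.7, 29.8, -66.0],[0.076, -0.016, 0.097, 10.7, 34.5, -75.9]

lift [ 0.35  0.17 -0.42  1.05 -1.05 -1.49] 1.6050150482338406e-10
0.0 G [ 0.47 -0.    0.28] zt [ 0.27 -0.82 -0.5 ] bottle [-0. -0.  1.] base [ 0.47 -0.    0.2 ] cap [ 0.47 -0.    0.33]
0.08 G [0.521 0.026 0.238] zt [ 0.35 -0.76 -0.54] bottle [-0.24 -0.14  0.96] base [0.54 0.04 0.16] cap [0.51 0.02 0.29]
0.17 G [0.574 0.052 0.208] zt [ 0.44 -0.7  -0.56] bottle [-0.46 -0.26  0.85] base [0.61 0.07 0.14] cap [0.55 0.04 0.25]
0.25 G [0.626 0.078 0.191] zt [ 0.54 -0.63 -0.56] bottle [-0.65 -0.36  0.67] base [0.68 0.11 0.14] cap [0.59 0.06 0.23]
0.33 G [0.674 0.103 0.186] zt [ 0.64 -0.56 -0.53] bottle [-0.79 -0.43  0.44] base [0.74 0.14 0.15] cap [0.63 0.08 0.21]
0.42 G [0.717 0.126 0.194] zt [ 0.74 -0.48 -0.46] bottle [-0.86 -0.47  0.18] base [0.78 0.16 0.18] cap [0.67 0.1  0.2 ]
0.5 G [0.751 0.147 0.215] zt [ 0.83 -0.41 -0.37] bottle [-0.88 -0.48 -0.08] base [0.82 0.18 0.22] cap [0.7  0.12 0.21]
0.58 G [0.775 0.165 0.246] zt [ 0.9  -0.35 -0.26] bottle [-0.83 -0.45 -0.34] base [0.84 0.2  0.27] cap [0.73 0.14 0.23]
0.67 G [0.787 0.178 0.286] zt [ 0.95 -0.29 -0.12] bottle [-0.72 -0.39 -0.57] base [0.84 0.21 0.33] cap [0.75 0.16 0.26]
0.75 G [0.785 0.188 0.333] zt [ 0.97 -0.24  0.03] bottle [-0.57 -0.31 -0.76] base [0.83 0.21 0.39] cap [0.75 0.17 0.29]
0.83 G [0.769 0.193 0.383] zt [ 0.96 -0.2   0.2 ] bottle [-0.38 -0.21 -0.9 ] base [0.8  0.21 0.45] cap [0.75 0.18 0.33]
0.92 G [0.738 0.194 0.435] zt [ 0.92 -0.16  0.36] bottle [-0.18 -0.1  -0.98] base [0.75 0.2  0.51] cap [0.73 0.19 0.38]
1.0 G [0.692 0.191 0.484] zt [ 0.84 -0.14  0.52] bottle [ 0.03  0.01 -1.  ] base [0.69 0.19 0.56] cap [0.69 0.19 0.43]
```

```bash
python3 -m creep '[[0.008,-0.002,0.01,2.1,3,-7],[0.016,-0.004,0.021,4,6,-14],[0.023,-0.006,0.031,5.4,9.2,-21],[0.031,-0.008,0.041,6.8,12.6,-28.6],[0.039,-0.01,0.05,8,16,-36],[0.046,-0.011,0.06,9,19.6,-44],[0.053,-0.013,0.068,9.8,23,-51.5],[0.06,-0.014,0.076,10.3,26,-58]]' >/dev/null
python3 - <<'E'
from path import *
st();path([.48,.45,-.49,.92,-1.02,-1.25],10)
E
```

```text
t 3.4 q [ 0.37  -0.209 -0.788  0.601 -0.682 -0.397] tcp [0.4197 0.0457 0.2176] G [0.4101 0.0548 0.2312] pitch 45.9 az -43.7 yz -0.685 F [ 1.   0.3 -0.9] gap 0.0853
[0.0, 0.004, 0.01, 0.4, 3.1, -7.8],[-0.0, 0.009, 0.02, 0.7, 6.1, -15.8],[-0.001, 0.013, 0.029, 0.8, 9.2, -23.8],[-0.002, 0.018, 0.039, 0.7, 12.1, -31.9],[-0.003, 0.022, 0.048, 0.5, 15.1, -40.0],[-0.005, 0.027, 0.057, 0.1, 18.0, -48.2],[-0.007, 0.033, 0.067, -0.5, 21.0, -56.5],[-0.009, 0.038, 0.076, -1.2, 23.9, -64.8]
```

```bash
python3 -m creep '[[0,0.004,0.01,0.4,3.1,-7.8],[0,0.009,0.02,0.7,6.1,-15.8],[-0.001,0.013,0.029,0.8,9.2,-23.8],[-0.002,0.018,0.039,0.7,12.1,-31.9],[-0.003,0.022,0.048,0.5,15.1,-40],[-0.005,0.027,0.057,0.1,18,-48.2],[-0.007,0.033,0.067,-0.5,21,-56.5],[-0.009,0.038,0.076,-1.2,23.9,-64.8]]' >/dev/null
python3 - <<'E'
from path import *
st();B=np.array([.484,-.024,.078]);z=Rt(-72,30,180).apply([0,0,1])
rows((B-.09*z,-72,30,180))
E
```

```text
t 4.2 q [ 0.458  0.316 -0.554  0.848 -0.95  -1.074] tcp [0.4508 0.039  0.1373] G [0.4454 0.0536 0.1482] pitch 35.1 az -69.7 yz -0.254 F [-0.9 -0.1  0.6] gap 0.0854
az -72.0 [-0.017, -0.007, 0.021] [-1.1, 5.4, -16.9]
```

```bash
python3 -m creep '[[-0.004,-0.002,0.005,-0.3,1.5,-5],[-0.01,-0.004,0.01,-0.7,3.3,-11],[-0.017,-0.007,0.015,-1.1,5.4,-16.9],[-0.017,-0.007,0.021,-1.1,5.4,-16.9],[-0.017,-0.007,0.021,-1.1,5.4,-16.9],[-0.017,-0.007,0.021,-1.1,5.4,-16.9],[-0.017,-0.007,0.021,-1.1,5.4,-16.9],[-0.017,-0.007,0.021,-1.1,5.4,-16.9]]' >/dev/null
python3 - <<'E'
from path import *
st();rows(((.484,-.024,.078),-72,30,180))
a,b,c=shot('wrist','w2.png');cv2.imwrite('pics/w2s.png',cv2.rotate(b,cv2.ROTATE_180))
import pathlib
a=dict(a);np.save('pics/w2p.npy',a,allow_pickle=True)
E
```

```text
t 5.0 q [ 0.46   0.438 -0.514  0.87  -1.026 -1.274] tcp [0.4633 0.0324 0.1147] G [0.4583 0.0481 0.1243] pitch 30.1 az -72.2 yz -0.005 F [ 0.4  0.3 -0.6] gap 0.0853
az -72.0 [-0.002, -0.002, 0.089] [0.1, 0.1, -0.4]
```

View pics/w2.png

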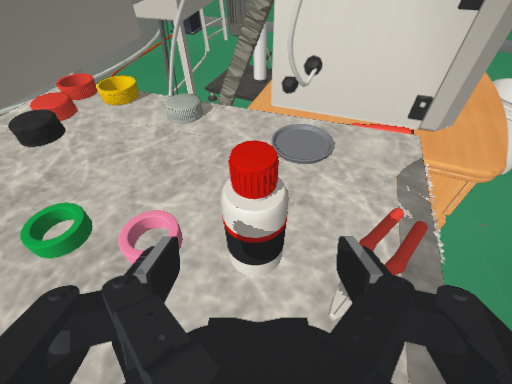

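Run:
```python
from meas import *
p=np.load('pics/w2p.npy',allow_pickle=True).item();f=np.load('pics/w2.png.npz');im,d=f['im'],f['d']
# cap top ellipse: leftmost/rightmost at (229,160),(279,160)
print(plane(p,[[254,156],[229,158],[279,158]],.132).round(4))
print('collar',circ(p,im,d,(57,230),.022,50,(45,80,40),(90,255,255)))
print('dish',plane(p,[[303,144],[272,140],[333,142]],.009).round(3))
```

```text
[[ 0.4834 -0.0222  0.132 ]
 [ 0.4992 -0.015   0.132 ]
 [ 0.4664 -0.0253  0.132 ]]
collar {'enc': (0.6857, 0.0221, 0.0793), 'fit': array([0.6858, 0.0217, 0.0704]), 'zmed': array([0.006 , 0.0191, 0.0234]), 'med': array([0.6894, 0.0224, 0.0191]), 'n': 2593}
dish [[ 0.472 -0.215  0.009]
 [ 0.519 -0.211  0.009]
 [ 0.43  -0.233  0.009]]
```

```bash
python3 -m creep '[[-0.002,-0.002,0.015,0,0,0],[-0.002,-0.002,0.03,0,0,0],[-0.002,-0.002,0.045,0,0,0],[-0.002,-0.002,0.06,0,0,0],[-0.002,-0.002,0.07,0,0,0],[-0.002,-0.002,0.08,0,0,0],[-0.002,-0.002,0.087,0,0,0],[-0.002,-0.002,0.087,0,0,0]]' && python3 -m creep '[[0,0,0,0,0,0],[0,0,0,0,0,0],[0,0,0,0,0,0],[0,0,0,0,0,0],[0,0,0,0,0,0],[0,0,0,0,0,0],[0,0,0,0,0,0],[0,0,0,0,0,0]]' 0.04 60
python3 - <<'E'
from path import *
st();s=env.get_state();T=rot(s['orientation'])
print('up in tool',T.inv().apply([0,0,1]).round(4))
for z in(.3,.36,.4):
  for G in((.45,.02,z),(.5,.05,z),(.45,.1,z)):
    q,e=ik(G,Rt(-72,30,180),seeds=[list(s['joint_pos'])]);print(G,q.round(2),round(e,4))
E
```

```text
clock: 5.85
tcp_pos: [0.4874, -0.0385, 0.0687]
orientation: [0.293, 0.699, -0.513, 0.404]
wrist_force: [0.6, -0.0, 0.3]
finger_gap: 0.0853
clock: 6.65
tcp_pos: [0.4883, -0.0375, 0.0692]
orientation: [0.293, 0.699, -0.512, 0.404]
wrist_force: [-1.0, 0.9, 6.4]
finger_gap: 0.0545
t 6.65 q [ 0.299  0.436 -0.678  0.435 -1.046 -1.59 ] tcp [ 0.4883 -0.0375  0.0692] G [ 0.4833 -0.0219  0.0787] pitch 30.1 az -72.2 yz -0.004 F [-1.   0.9  6.4] gap 0.0545
up in tool [ 0.8654 -0.0043 -0.5011]
(0.45, 0.02, 0.3) [ 0.41  0.17 -0.37  1.2  -1.04 -1.37] 0.0
(0.5, 0.05, 0.3) [ 0.43  0.29 -0.23  1.25 -1.04 -1.35] 0.0
(0.45, 0.1, 0.3) [ 0.56  0.33 -0.19  1.46 -1.   -1.1 ] 0.0
(0.45, 0.02, 0.36) [ 0.41  0.13 -0.27  1.34 -1.04 -1.37] 0.0
(0.5, 0.05, 0.36) [ 0.43  0.25 -0.12  1.39 -1.04 -1.35] 0.0
(0.45, 0.1, 0.36) [ 0.56  0.29 -0.09  1.6  -1.   -1.1 ] 0.0
(0.45, 0.02, 0.4) [ 0.41  0.12 -0.19  1.44 -1.04 -1.37] 0.0
(0.5, 0.05, 0.4) [ 0.43  0.24 -0.04  1.49 -1.04 -1.35] 0.0
(0.45, 0.1, 0.4) [ 0.56  0.28 -0.01  1.69 -1.   -1.1 ] 0.0
```

```bash
python3 -m creep '[[0.009,0,-0.005,0,0,0],[0.03,0,-0.017,0,0,0],[0.064,0,-0.037,0,0,0],[0.1,0,-0.058,0,0,0],[0.14,0,-0.081,0,0,0],[0.18,0,-0.104,0,0,0],[0.212,-0.001,-0.123,0,0,0],[0.234,-0.001,-0.135,0,0,0]]'
python3 - <<'E'
from path import *
st();q=env.get_state()['joint_pos']
U2=rot([0.293,0.699,-0.512,0.404]).inv().apply([0,0,1])
steps(q,[.31,.55,-.87,-2.07,-.45,-.29],12,U2)
path([.31,.55,-.87,-2.07,-.45,-.29],26)
E
```

```text
clock: 7.45
tcp_pos: [0.4878, -0.0382, 0.3416]
orientation: [0.292, 0.699, -0.513, 0.404]
wrist_force: [1.0, 0.0, -2.0]
finger_gap: 0.0541
t 7.45 q [ 0.297  0.099 -0.321  1.126 -1.044 -1.593] tcp [ 0.4878 -0.0382  0.3416] G [ 0.4828 -0.0226  0.3511] pitch 30.2 az -72.1 yz -0.006 F [ 1.  0. -2.] gap 0.0541
0.0 G [ 0.483 -0.023  0.351] zt [ 0.27 -0.82 -0.5 ] bottle [-0. -0.  1.] base [ 0.48 -0.02  0.27] cap [ 0.48 -0.02  0.4 ]
0.08 G [0.54  0.003 0.31 ] zt [ 0.35 -0.77 -0.53] bottle [-0.25 -0.13  0.96] base [0.56 0.01 0.24] cap [ 0.53 -0.    0.36]
0.17 G [0.596 0.029 0.281] zt [ 0.45 -0.71 -0.54] bottle [-0.48 -0.24  0.85] base [0.63 0.05 0.21] cap [0.57 0.02 0.33]
0.25 G [0.649 0.055 0.263] zt [ 0.56 -0.64 -0.53] bottle [-0.66 -0.34  0.67] base [0.7  0.08 0.21] cap [0.61 0.04 0.3 ]
0.33 G [0.697 0.08  0.258] zt [ 0.66 -0.58 -0.48] bottle [-0.8  -0.41  0.44] base [0.76 0.11 0.22] cap [0.65 0.06 0.28]
0.42 G [0.737 0.103 0.264] zt [ 0.75 -0.51 -0.41] bottle [-0.88 -0.45  0.18] base [0.81 0.14 0.25] cap [0.69 0.08 0.27]
0.5 G [0.768 0.124 0.282] zt [ 0.83 -0.45 -0.32] bottle [-0.88 -0.46
[... 402 characters left out ...]
15 0.34]
0.83 G [0.765 0.173 0.428] zt [ 0.94 -0.25  0.24] bottle [-0.36 -0.22 -0.91] base [0.79 0.19 0.5 ] cap [0.75 0.16 0.38]
0.92 G [0.729 0.175 0.473] zt [ 0.89 -0.22  0.4 ] bottle [-0.15 -0.11 -0.98] base [0.74 0.18 0.55] cap [0.72 0.17 0.42]
1.0 G [0.679 0.173 0.516] zt [ 0.82 -0.2   0.54] bottle [ 0.05  0.01 -1.  ] base [0.67 0.17 0.59] cap [0.68 0.17 0.46]
[-0.019, -0.029, 0.007, 2.5, -1.3, 7.0],[-0.037, -0.059, 0.013, 5.0, -2.8, 14.0],[-0.053, -0.088, 0.018, 7.6, -4.3, 20.8],[-0.066, -0.117, 0.021, 10.2, -6.1, 27.7],[-0.077, -0.146, 0.023, 12.9, -7.9, 34.4],[-0.086, -0.174, 0.024, 15.5, -9.9, 41.0],[-0.093, -0.201, 0.022, 18.3, -12.1, 47.6],[-0.097, -0.227, 0.02, 21.0, -14.4, 54.1]
```

```bash
python3 -m creep '[[-0.01,-0.015,0.004,1.2,-0.7,3.5],[-0.028,-0.044,0.01,3.7,-2,10.5],[-0.045,-0.074,0.016,6.3,-3.6,17.4],[-0.06,-0.103,0.02,8.9,-5.2,24.2],[-0.072,-0.132,0.022,11.6,-7,31],[-0.082,-0.16,0.024,14.2,-8.9,37.7],[-0.09,-0.188,0.023,16.9,-11,44.3],[-0.095,-0.214,0.021,19.7,-13.3,50.9]]'
python3 - <<'E'
from path import *
st();path([.31,.55,-.87,-2.07,-.45,-.29],18)
for n in('top','side'):
    p=env.camera_params(n);d=np.load(f'pics/{n}0.png.npz')['d']
    v,u=np.mgrid[0:384,0:512];uv=np.c_[u.ravel(),v.ravel()];c=cloud(p,d,uv);c=c[d.ravel()>0]
    c=c[(c[:,2]>.15)&(c[:,0]>.7)&(c[:,0]<1.1)&(abs(c[:,1]-.1)<.3)]
    for z in np.arange(.15,.6,.05):
        s=c[(c[:,2]>=z)&(c[:,2]<z+.05)]
        if len(s)>3: print(n,round(z,2),len(s),'xmin',np.percentile(s[:,0],1).round(3))
E
```

```text
clock: 8.25
tcp_pos: [0.6833, 0.0553, 0.245]
orientation: [0.087, -0.492, 0.717, -0.487]
wrist_force: [0.4, -0.7, -1.8]
finger_gap: 0.0541
t 8.25 q [ 0.3    0.233 -0.487  0.192 -0.868 -1.217] tcp [0.6833 0.0553 0.245 ] G [0.6718 0.0669 0.2547] pitch 30.7 az -45.4 yz -0.783 F [ 0.4 -0.7 -1.8] gap 0.0541
[-0.021, -0.013, 0.007, 2.5, -2.5, 6.7],[-0.041, -0.028, 0.011, 5.0, -5.1, 13.3],[-0.058, -0.043, 0.013, 7.5, -7.9, 19.8],[-0.072, -0.059, 0.013, 9.9, -10.9, 26.3],[-0.084, -0.076, 0.01, 12.3, -14.0, 32.6],[-0.094, -0.092, 0.006, 14.6, -17.4, 38.8],[-0.1, -0.109, -0.001, 16.9, -20.9, 44.9],[-0.104, -0.126, -0.011, 19.1, -24.6, 50.8]
top 0.15 2125 xmin 0.856
top 0.2 3436 xmin 0.977
top 0.25 282 xmin 0.963
top 0.3 1284 xmin 0.929
top 0.35 487 xmin 0.925
side 0.15 3707 xmin 0.96
side 0.2 4626 xmin 0.977
side 0.25 3288 xmin 0.969
side 0.3 1381 xmin 0.93
side 0.35 1532 xmin 0.929
side 0.4 142 xmin 0.97
```

```bash
python3 -m creep '[[-0.021,-0.013,0.007,2.5,-2.5,6.7],[-0.041,-0.028,0.011,5,-5.1,13.3],[-0.058,-0.043,0.013,7.5,-7.9,19.8],[-0.072,-0.059,0.013,9.9,-10.9,26.3],[-0.084,-0.076,0.01,12.3,-14,32.6],[-0.094,-0.092,0.006,14.6,-17.4,38.8],[-0.1,-0.109,-0.001,16.9,-20.9,44.9],[-0.104,-0.126,-0.011,19.1,-24.6,50.8]]'
python3 - <<'E'
from path import *
st();path([.31,.55,-.87,-2.07,-.45,-.29],10)
E
```

```text
clock: 9.05
tcp_pos: [0.8066, 0.1386, 0.3121]
orientation: [0.507, -0.21, 0.735, -0.399]
wrist_force: [0.4, 0.0, -2.2]
finger_gap: 0.0544
t 9.05 q [ 0.304  0.372 -0.66  -0.815 -0.681 -0.807] tcp [0.8066 0.1386 0.3121] G [0.7893 0.1457 0.3153] pitch 9.7 az -22.3 yz -0.799 F [ 0.4  0.  -2.2] gap 0.0544
[-0.017, -0.01, -0.002, 1.8, -3.7, 6.0],[-0.033, -0.022, -0.008, 3.4, -7.6, 12.0],[-0.048, -0.035, -0.016, 4.9, -11.6, 17.8],[-0.062, -0.051, -0.027, 6.3, -15.8, 23.6],[-0.074, -0.067, -0.04, 7.5, -20.1, 29.2],[-0.084, -0.085, -0.057, 8.6, -24.6, 34.6],[-0.091, -0.104, -0.076, 9.5, -29.2, 39.9],[-0.097, -0.124, -0.098, 10.3, -33.9, 45.1]
```

```bash
python3 -m creep '[[-0.017,-0.01,-0.002,1.8,-3.7,6],[-0.033,-0.022,-0.008,3.4,-7.6,12],[-0.048,-0.035,-0.016,4.9,-11.6,17.8],[-0.062,-0.051,-0.027,6.3,-15.8,23.6],[-0.074,-0.067,-0.04,7.5,-20.1,29.2],[-0.084,-0.085,-0.057,8.6,-24.6,34.6],[-0.091,-0.104,-0.076,9.5,-29.2,39.9],[-0.097,-0.124,-0.098,10.3,-33.9,45.1]]'
python3 - <<'E'
from path import *
st();path([.31,.55,-.87,-2.07,-.45,-.29],2)
U2=rot([0.293,0.699,-0.512,0.404]).inv().apply([0,0,1]);print('bottle axis',rot(env.get_state()['orientation']).apply(U2).round(3))
E
```

```text
clock: 9.85
tcp_pos: [0.7439, 0.1712, 0.4845]
orientation: [0.822, 0.023, 0.545, -0.163]
wrist_force: [0.5, 0.4, -1.5]
finger_gap: 0.0542
t 9.85 q [ 0.308  0.512 -0.829 -1.819 -0.495 -0.394] tcp [0.7439 0.1712 0.4845] G [0.727  0.1753 0.4769] pitch -23.8 az -13.6 yz -0.139 F [ 0.5  0.4 -1.5] gap 0.0542
[-0.028, -0.01, -0.011, 0.3, -4.6, 5.3],[-0.055, -0.021, -0.025, 0.4, -9.2, 10.5],[-0.055, -0.021, -0.025, 0.4, -9.2, 10.5],[-0.055, -0.021, -0.025, 0.4, -9.2, 10.5],[-0.055, -0.021, -0.025, 0.4, -9.2, 10.5],[-0.055, -0.021, -0.025, 0.4, -9.2, 10.5],[-0.055, -0.021, -0.025, 0.4, -9.2, 10.5],[-0.055, -0.021, -0.025, 0.4, -9.2, 10.5]
bottle axis [-0.143 -0.105 -0.984]
```

```bash
H='[[0,0,0,0,0,0],[0,0,0,0,0,0],[0,0,0,0,0,0],[0,0,0,0,0,0],[0,0,0,0,0,0],[0,0,0,0,0,0],[0,0,0,0,0,0],[0,0,0,0,0,0]]'
python3 -m creep '[[-0.02,-0.008,-0.008,0.2,-3.5,4],[-0.042,-0.016,-0.018,0.3,-7.1,8.2],[-0.042,-0.016,-0.018,0.3,-7.1,8.2],[-0.042,-0.016,-0.018,0.3,-7.1,8.2],[-0.042,-0.016,-0.018,0.3,-7.1,8.2],[-0.042,-0.016,-0.018,0.3,-7.1,8.2],[-0.042,-0.016,-0.018,0.3,-7.1,8.2],[-0.042,-0.016,-0.018,0.3,-7.1,8.2]]'
python3 - <<'E'
from path import *
U2=rot([0.293,0.699,-0.512,0.404]).inv().apply([0,0,1]);print('bottle axis',rot(env.get_state()['orientation']).apply(U2).round(3))
E
python3 -m creep '[[0,0,0,0,0,0],[0,0,0,0,0,0],[0,0,0,0,0,0],[0,0,0,0,0,0],[0,0,0,0,0,0],[0,0,0,0,0,0],[0,0,0,0,0,0],[0,0,0,0,0,0]]' >/dev/null
python3 - <<'E'
from h import *
a=shot('side');b=shot('wrist');cv2.imwrite('pics/inv.png',cv2.resize(np.hstack([a[1],b[1]]),(800,300)))
E
python3 -m creep '[[0,0,0,0,0,0],[0,0,0,0,0,0],[0,0,0,0,0,0],[0,0,0,0,0,0],[0,0,0,0,0,0],[0,0,0,0,0,0],[0,0,0,0,0,0],[0,0,0,0,0,0]]' >/dev/null
python3 -m creep '[[0,0,0,0,0,0],[0,0,0,0,0,0],[0,0,0,0,0,0],[0,0,0,0,0,0],[0,0,0,0,0,0],[0,0,0,0,0,0],[0,0,0,0,0,0],[0,0,0,0,0,0]]'
python3 - <<'E'
from path import *
st();path([.297,.099,-.321,1.126,-1.044,-1.593],26)
E
```

```text
clock: 10.65
tcp_pos: [0.709, 0.1702, 0.5183]
orientation: [0.863, 0.054, 0.49, -0.107]
wrist_force: [-0.8, 0.5, -2.0]
finger_gap: 0.0543
bottle axis [ 0.01  -0.019 -1.   ]
clock: 13.15
tcp_pos: [0.7089, 0.1701, 0.5182]
orientation: [0.863, 0.054, 0.49, -0.107]
wrist_force: [0.5, -0.3, -1.4]
finger_gap: 0.0541
t 13.15 q [ 0.308  0.541 -0.859 -2.01  -0.458 -0.313] tcp [0.7089 0.1701 0.5182] G [0.693  0.1739 0.5085] pitch -30.9 az -13.4 yz -0.012 F [ 0.5 -0.3 -1.4] gap 0.0541
[0.029, 0.007, 0.009, -0.2, 4.4, -5.0],[0.058, 0.012, 0.015, -0.5, 8.8, -10.0],[0.086, 0.016, 0.019, -1.1, 13.1, -15.2],[0.112, 0.018, 0.021, -1.9, 17.4, -20.4],[0.136, 0.018, 0.02, -2.9, 21.6, -25.7],[0.159, 0.017, 0.017, -4.1, 25.8, -31.0],[0.18, 0.014, 0.011, -5.5, 29.9, -36.3],[0.199, 0.009, 0.004, -7.1, 33.9, -41.7]
```

View pics/inv.png

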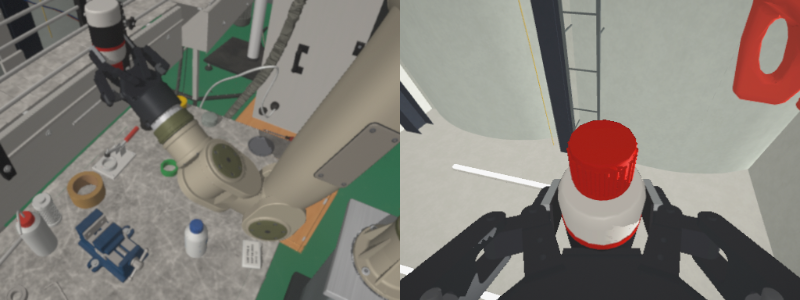

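```bash
python3 -m creep '[[0.015,0.004,0.005,-0.1,2.2,-2.5],[0.044,0.01,0.012,-0.3,6.6,-7.5],[0.072,0.014,0.017,-0.8,11,-12.6],[0.099,0.017,0.02,-1.5,15.2,-17.8],[0.124,0.018,0.021,-2.4,19.5,-23],[0.148,0.018,0.019,-3.5,23.7,-28.3],[0.17,0.016,0.014,-4.8,27.8,-33.6],[0.19,0.012,0.008,-6.3,31.9,-39]]'
python3 - <<'E'
from path import *
st();path([.297,.099,-.321,1.126,-1.044,-1.593],18)
E
```

```text
clock: 13.95
tcp_pos: [0.8128, 0.155, 0.3577]
orientation: [0.614, -0.131, 0.7, -0.341]
wrist_force: [0.8, -0.1, -2.2]
finger_gap: 0.0536
t 13.95 q [ 0.305  0.414 -0.702 -1.099 -0.627 -0.684] tcp [0.8128 0.155  0.3577] G [0.7948 0.161  0.3579] pitch 0.8 az -18.5 yz -0.639 F [ 0.8 -0.1 -2.2] gap 0.0536
[0.018, 0.008, 0.003, -1.5, 3.8, -5.8],[0.037, 0.014, 0.003, -3.2, 7.6, -11.7],[0.055, 0.017, 0.0, -5.0, 11.2, -17.6],[0.074, 0.019, -0.005, -7.0, 14.6, -23.6],[0.091, 0.017, -0.012, -9.2, 18.0, -29.7],[0.108, 0.013, -0.022, -11.4, 21.2, -35.8],[0.124, 0.007, -0.033, -13.9, 24.3, -42.0],[0.139, -0.002, -0.047, -16.5, 27.2, -48.2]
```

```bash
python3 -m creep '[[0.018,0.008,0.003,-1.5,3.8,-5.8],[0.037,0.014,0.003,-3.2,7.6,-11.7],[0.055,0.017,0,-5,11.2,-17.6],[0.074,0.019,-0.005,-7,14.6,-23.6],[0.091,0.017,-0.012,-9.2,18,-29.7],[0.108,0.013,-0.022,-11.4,21.2,-35.8],[0.124,0.007,-0.033,-13.9,24.3,-42],[0.139,-0.002,-0.047,-16.5,27.2,-48.2]]'
python3 - <<'E'
from path import *
st();path([.297,.099,-.321,1.126,-1.044,-1.593],10)
E
```

```text
clock: 14.75
tcp_pos: [0.7379, 0.0848, 0.2528]
orientation: [0.223, -0.405, 0.746, -0.479]
wrist_force: [0.6, -0.0, -2.4]
finger_gap: 0.0538
t 14.75 q [ 0.3    0.273 -0.534 -0.112 -0.81  -1.089] tcp [0.7379 0.0848 0.2528] G [0.7242 0.095  0.2612] pitch 26.2 az -36.6 yz -0.896 F [ 0.6 -0.  -2.4] gap 0.0538
[0.021, 0.008, -0.007, -2.4, 2.7, -6.4],[0.043, 0.015, -0.016, -4.9, 5.2, -13.0],[0.066, 0.019, -0.027, -7.4, 7.6, -19.5],[0.091, 0.022, -0.04, -10.0, 9.8, -26.2],[0.116, 0.022, -0.055, -12.6, 11.9, -32.9],[0.142, 0.02, -0.072, -15.4, 13.8, -39.6],[0.169, 0.016, -0.091, -18.1, 15.5, -46.4],[0.195, 0.01, -0.11, -21.0, 17.1, -53.3]
```

```bash
python3 -m creep '[[0.021,0.008,-0.007,-2.4,2.7,-6.4],[0.043,0.015,-0.016,-4.9,5.2,-13],[0.066,0.019,-0.027,-7.4,7.6,-19.5],[0.091,0.022,-0.04,-10,9.8,-26.2],[0.116,0.022,-0.055,-12.6,11.9,-32.9],[0.142,0.02,-0.072,-15.4,13.8,-39.6],[0.169,0.016,-0.091,-18.1,15.5,-46.4],[0.195,0.01,-0.11,-21,17.1,-53.3]]'
python3 - <<'E'
from path import *
st();s=list(env.get_state()['joint_pos'])
U2=rot([0.293,0.699,-0.512,0.404]).inv().apply([0,0,1]);print('bottle axis',rot(env.get_state()['orientation']).apply(U2).round(3))
for az in(-80,-86,-92,-98):
  q=s
  for G in((.4735,-.08,.2),(.4735,-.08,.105),(.4735,-.2257,.105),(.4735,-.2257,.082)):
    q,e=ik(G,Rt(az,30,180),seeds=[list(q)]);print(az,G,q.round(2),round(e,4))
rows(((.4735,-.08,.24),-92,30,180))
E
```

```text
clock: 15.55
tcp_pos: [0.5423, -0.0135, 0.3029]
orientation: [0.196, 0.653, -0.583, 0.441]
wrist_force: [0.1, -0.5, -2.6]
finger_gap: 0.0538
t 15.55 q [ 0.297  0.133 -0.364  0.878 -0.995 -1.493] tcp [ 0.5423 -0.0135  0.3029] G [0.5357 0.0011 0.313 ] pitch 32.3 az -65.7 yz -0.258 F [ 0.1 -0.5 -2.6] gap 0.0538
bottle axis [-0.231 -0.122  0.965]
-80 (0.4735, -0.08, 0.2) [ 0.18  0.25 -0.55  0.78 -1.05 -1.56] 0.0
-80 (0.4735, -0.08, 0.105) [ 0.18  0.4  -0.64  0.54 -1.05 -1.56] 0.0
-80 (0.4735, -0.2257, 0.105) [-0.15  0.3  -0.89 -0.13 -0.96 -2.17] 0.0
-80 (0.4735, -0.2257, 0.082) [-0.15  0.35 -0.91 -0.2  -0.96 -2.17] 0.0
-86 (0.4735, -0.08, 0.2) [ 0.18  0.33 -0.43  0.99 -1.04 -1.36] 0.0
-86 (0.4735, -0.08, 0.105) [ 0.18  0.47 -0.52  0.76 -1.04 -1.36] 0.0
-86 (0.4735, -0.2257, 0.105) [-0.14  0.34 -0.77  0.11 -1.01 -1.97] 0.0
-86 (0.4735, -0.2257, 0.082) [-0.14  0.39 -0.79  0.05 -1.01 -1.97] 0.0
-92 (0.4735, -0.08, 0.2) [ 0.17  0.41 -0.32  1.17 -1.01 -1.18] 0.0
-92 (0.4735, -0.08, 0.105) [ 0.17  0.54 -0.41  0.96 -1.01 -1.18] 0.0
-92 (0.4735, -0.2257, 0.105) [-0.13  0.4  -0.65  0.36 -1.04 -1.76] 0.0
-92 (0.4735, -0.2257, 0.082) [-0.13  0.44 -0.67  0.3  -1.04 -1.76] 0.0
-98 (0.4735, -0.08, 0.2) [ 0.16  0.49 -0.22  1.33 -0.98 -1.02] 0.0
-98 (0.4735, -0.08, 0.105) [ 0.16  0.6  -0.3   1.13 -0.98 -1.02] 0.0
-98 (0.4735, -0.2257, 0.105) [-0.13  0.46 -0.52  0.61 -1.05 -1.55] 0.0
-98 (0.4735, -0.2257, 0.082) [-0.13  0.5  -0.54  0.55 -1.05 -1.55] 0.0
az -92.0 [-0.005, 0.104, 0.078] [-21.8, 5.7, -4.0]
```

```bash
python3 -m creep '[[0,0.012,0.01,-2,0.5,-0.4],[-0.001,0.03,0.022,-5,1.3,-0.9],[-0.002,0.048,0.036,-9,2.3,-1.6],[-0.003,0.066,0.05,-13,3.4,-2.4],[-0.004,0.082,0.062,-17,4.4,-3.1],[-0.005,0.094,0.07,-20,5.2,-3.7],[-0.005,0.102,0.076,-21.5,5.6,-3.9],[-0.005,0.104,0.078,-21.8,5.7,-4]]' >/dev/null
python3 - <<'E'
from path import *
st()
rows(((.4735,-.08,.105),-92,30,180))
E
```

```text
t 16.35 q [ 0.169  0.378 -0.275  1.257 -1.011 -1.174] tcp [ 0.4738 -0.0961  0.2279] G [ 0.4744 -0.0797  0.2374] pitch 30.0 az -92.1 yz -0.003 F [ 0.4 -0.4 -2.4] gap 0.054
az -92.0 [-0.114, 0.001, 0.067] [0.0, 0.0, -0.2]
```

```bash
python3 -m creep '[[-0.008,0,0.005,0,0,0],[-0.025,0,0.015,0,0,0],[-0.045,0,0.026,0,0,0],[-0.065,0,0.038,0,0,0],[-0.085,0.001,0.05,0,0,-0.1],[-0.1,0.001,0.059,0,0,-0.2],[-0.11,0.001,0.065,0,0,-0.2],[-0.114,0.001,0.067,0,0,-0.2]]' >/dev/null;  python3 -m creep '[[0.004,0,0.007,0,0,0],[0.014,0,0.024,0,0,0],[0.026,0,0.045,0,0,0],[0.038,0,0.066,0,0,0],[0.05,0,0.087,0,0,0],[0.061,0,0.106,0,0,0],[0.069,0,0.119,0,0,0],[0.072,0,0.124,0,0,0]]'
python3 - <<'E'
from path import *
st()
rows(((.4735,-.2235,.087),-92,30,180),((.4735,-.2235,.081),-92,30,180))
a=shot('side');b=shot('wrist');cv2.imwrite('pics/d1.png',cv2.resize(np.hstack([a[1],b[1]]),(800,300)))
E
```

```text
clock: 17.95
tcp_pos: [0.4683, -0.2415, 0.0994]
orientation: [-0.359, -0.6, 0.624, -0.349]
wrist_force: [0.1, 1.1, -1.7]
finger_gap: 0.0541
t 17.95 q [-0.13   0.383 -0.661  0.362 -1.04  -1.756] tcp [ 0.4683 -0.2415  0.0994] G [ 0.4689 -0.225   0.1089] pitch 30.0 az -91.9 yz -0.004 F [ 0.1  1.1 -1.7] gap 0.0541
az -92.0 [-0.02, -0.004, 0.009] [-0.1, -0.0, -0.2]
az -92.0 [-0.025, -0.004, 0.012] [-0.1, -0.0, -0.2]
```

View pics/d1.png

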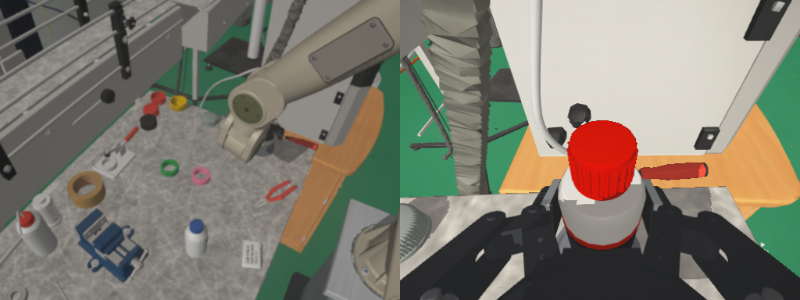

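```bash
python3 -m creep '[[-0.004,-0.001,0.002,0,0,0],[-0.009,-0.002,0.004,0,0,0],[-0.014,-0.004,0.007,0,0,0],[-0.018,-0.004,0.009,0,0,0],[-0.02,-0.004,0.01,0,0,0],[-0.022,-0.004,0.0105,0,0,0],[-0.023,-0.004,0.011,0,0,0],[-0.023,-0.004,0.011,0,0,0]]'
python3 - <<'E'
from path import *
st()
E
```

```text
clock: 18.85
tcp_pos: [0.4727, -0.238, 0.0724]
orientation: [-0.359, -0.602, 0.623, -0.348]
wrist_force: [-0.4, -0.3, -1.0]
finger_gap: 0.0541
t 18.85 q [-0.121  0.439 -0.666  0.314 -1.04  -1.744] tcp [ 0.4727 -0.238   0.0724] G [ 0.4733 -0.2215  0.0819] pitch 30.0 az -91.9 yz -0.001 F [-0.4 -0.3 -1. ] gap 0.0541
```

```bash
python3 -m creep '[[-0.0003,0,0.0001,0,0,0],[-0.0005,0,0.0003,0,0,0],[-0.0008,0,0.0004,0,0,0],[-0.001,0,0.0005,0,0,0],[-0.0012,0,0.0006,0,0,0],[-0.0013,0,0.0007,0,0,0],[-0.0013,0,0.0007,0,0,0],[-0.0013,0,0.0007,0,0,0]]'
```

```text
clock: 19.65
tcp_pos: [0.4729, -0.2382, 0.0722]
orientation: [-0.36, -0.601, 0.623, -0.349]
wrist_force: [-1.9, 3.1, 6.4]
finger_gap: 0.0544
```

```bash
python3 -m creep '[[0,0,0,0,0,0],[0,0,0,0,0,0],[0,0,0,0,0,0],[0,0,0,0,0,0],[0,0,0,0,0,0],[0,0,0,0,0,0],[0,0,0,0,0,0],[0,0,0,0,0,0]]' 0.085 && python3 -m creep '[[0,0,-0.008,0,0,0],[0,0,-0.02,0,0,0],[0,0,-0.035,0,0,0],[0,0,-0.05,0,0,0],[0,0,-0.07,0,0,0],[0,0,-0.09,0,0,0],[0,0,-0.11,0,0,0],[0,0,-0.12,0,0,0]]'
python3 - <<'E'
from meas import *
a=shot('side','side3.png');p,im,d=shot('wrist','w3.png');t=shot('top','top3.png');np.save('pics/w3p.npy',dict(p),allow_pickle=True)
cv2.imwrite('pics/d2.png',cv2.resize(np.hstack([im,t[1]]),(800,300)))
print('top cap',circ(*t,(327,226),.135,30,(0,110,60),(9,255,255)))
print('wrist cap',circ(p,im,d,(256,150),.135,80,(0,110,60),(9,255,255)))
print('collar',circ(*t,(240,152),.022,16,(45,80,40),(90,255,255)))
E
```

```text
clock: 20.45
tcp_pos: [0.4727, -0.238, 0.071]
orientation: [-0.359, -0.602, 0.623, -0.348]
wrist_force: [0.7, 0.7, 0.2]
finger_gap: 0.0849
clock: 21.25
tcp_pos: [0.4768, -0.133, 0.1319]
orientation: [-0.359, -0.602, 0.623, -0.348]
wrist_force: [-0.2, 0.7, 0.5]
finger_gap: 0.0847
top cap {'enc': (0.4745, -0.2222, 0.0374), 'fit': array([ 0.4734, -0.2224,  0.0345]), 'zmed': array([0.115 , 0.1347, 0.1395]), 'med': array([ 0.4743, -0.2217,  0.1347]), 'n': 177}
wrist cap {'enc': (0.4748, -0.2104, 0.0604), 'fit': array([ 0.4746, -0.2104,  0.0496]), 'zmed': array([-0.0276,  0.1242,  0.1362]), 'med': array([ 0.4715, -0.214 ,  0.1242]), 'n': 2477}
collar {'enc': (0.6936, 0.0187, 0.0607), 'fit': array([0.6935, 0.0183, 0.0571]), 'zmed': array([0.0156, 0.0221, 0.0271]), 'med': array([0.6957, 0.0192, 0.0221]), 'n': 189}
```

View pics/d2.png

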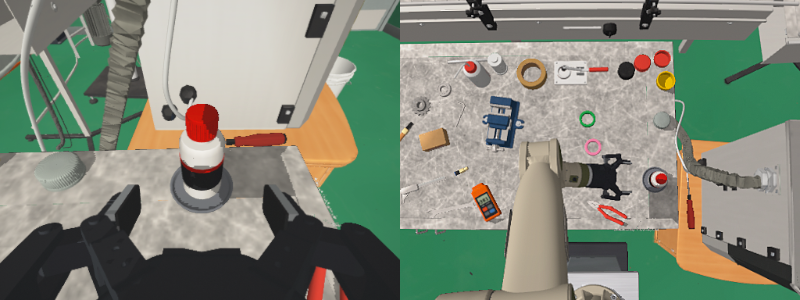

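```bash
cat > col.py <<'E'
from path import *
C=np.array([.6936,.0186,.012]);Cap=np.array([.4736,-.2230,0])
def Gof(c,Q,off=.009): return np.array(c)+Q.apply([0,0,off-.019])   # G such that tool axis meets c at off behind TCP
E
python3 - <<'E'
from col import *
st();s=env.get_state()['joint_pos']
Q=Rt(-5,60,0);z=Q.apply([0,0,1])
q,e=ik(Gof(C-.09*z,Q),Q);print('hover',q.round(3),e)
qp,e=ik(Gof(C,Q),Q,seeds=[list(q)]);print('pick',qp.round(3),e)
for az in(-34,-50,-64,-80):
  Q2=Rt(az,60,0);qq=q
  for h in(.2,.16,.112):
    qq,e=ik(Gof([Cap[0],Cap[1],h],Q2),Q2,seeds=[list(qq),[-.45,.1,-.8,.15,-.2,.4]]);print('place',az,h,qq.round(2),round(e,4))
steps(s,q,6)
path(q,16)
E
```

```text
t 21.4 q [ 0.094  0.444 -0.444  0.896 -1.033 -1.321] tcp [ 0.4767 -0.1337  0.1311] G [ 0.4773 -0.1172  0.1406] pitch 30.0 az -91.8 yz -0.002 F [0.2 0.5 0.2] gap 0.0853
hover [-0.089  0.232 -0.626  0.19   0.001 -0.002] 3.099450241334621e-14
pick [-0.089  0.422 -0.597  0.028  0.001 -0.002] 3.1696504337653464e-12
place -34 0.2 [-0.59 -0.14 -0.71  0.48  0.   -0.  ] 0.0
place -34 0.16 [-0.59 -0.1  -0.78  0.37  0.   -0.  ] 0.0
place -34 0.112 [-0.59 -0.03 -0.86  0.22  0.   -0.  ] 0.0
place -50 0.2 [-0.49 -0.1  -0.67  0.51 -0.19  0.34] 0.0
place -50 0.16 [-0.49 -0.06 -0.74  0.4  -0.19  0.34] 0.0
place -50 0.112 [-0.49  0.01 -0.82  0.25 -0.19  0.34] 0.0
place -64 0.2 [-0.41 -0.04 -0.6   0.6  -0.33  0.63] 0.0
place -64 0.16 [-0.41  0.   -0.67  0.49 -0.33  0.63] 0.0
place -64 0.112 [-0.41  0.06 -0.74  0.35 -0.33  0.63] 0.0
place -80 0.2 [-0.35  0.06 -0.48  0.75 -0.45  0.98] 0.0
place -80 0.16 [-0.35  0.09 -0.55  0.64 -0.45  0.98] 0.0
place -80 0.112 [-0.35  0.15 -0.62  0.52 -0.45  0.98] 0.0
0.0 G [ 0.476 -0.117  0.14 ] zt [-0.03 -0.87 -0.5 ] 
0.17 G [ 0.486 -0.103  0.105] zt [-0.01 -0.76 -0.65] 
0.33 G [ 0.507 -0.082  0.078] zt [ 0.05 -0.63 -0.77] 
0.5 G [ 0.537 -0.057  0.063] zt [ 0.14 -0.49 -0.86] 
0.67 G [ 0.571 -0.031  0.061] zt [ 0.25 -0.34 -0.91] 
0.83 G [ 0.608 -0.004  0.073] zt [ 0.37 -0.19 -0.91] 
1.0 G [0.644 0.023 0.099] zt [ 0.5  -0.04 -0.87] 
[-0.016, -0.002, 0.003, -0.3, -3.9, 7.3],[-0.031, -0.006, 0.004, -0.7, -7.9, 14.5],[-0.046, -0.012, 0.004, -1.2, -11.8, 21.7],[-0.061, -0.019, 0.003, -2.0, -15.8, 28.7],[-0.074, -0.028, -0.0, -2.9, -19.8, 35.6],[-0.086, -0.038, -0.005, -4.0, -23.8, 42.4],[-0.097, -0.049, -0.011, -5.3, -27.9, 49.1],[-0.107, -0.061, -0.018, -6.7, -32.1, 55.5]
```

```bash
python3 -m creep '[[-0.005,-0.002,-0.003,-0.3,-3.9,7.3],[-0.009,-0.006,-0.008,-0.7,-7.9,14.5],[-0.014,-0.012,-0.015,-1.2,-11.8,21.7],[-0.018,-0.019,-0.022,-2,-15.8,28.7],[-0.02,-0.028,-0.031,-2.9,-19.8,35.6],[-0.021,-0.038,-0.042,-4,-23.8,42.4],[-0.021,-0.049,-0.055,-5.3,-27.9,49.1],[-0.021,-0.061,-0.068,-6.7,-32.1,55.5]]'
python3 - <<'E'
from col import *
st();path([-.089,.232,-.626,.19,0,0],10)
E
```

```text
clock: 22.2
tcp_pos: [0.5396, -0.0673, 0.1468]
orientation: [-0.01, -0.293, 0.919, -0.264]
wrist_force: [0.6, -1.1, 0.0]
finger_gap: 0.085
t 22.2 q [ 0.     0.219 -0.408  0.787 -0.514 -0.658] tcp [ 0.5396 -0.0673  0.1468] G [ 0.537  -0.0579  0.1632] pitch 59.4 az -74.6 yz -0.479 F [ 0.6 -1.1  0. ] gap 0.085
[-0.016, 0.006, 0.009, -1.4, -3.0, 5.2],[-0.033, 0.011, 0.016, -2.9, -5.9, 10.3],[-0.049, 0.016, 0.022, -4.5, -8.8, 15.3],[-0.065, 0.02, 0.026, -6.3, -11.7, 20.2],[-0.081, 0.023, 0.03, -8.2, -14.5, 25.0],[-0.097, 0.026, 0.032, -10.3, -17.3, 29.6],[-0.112, 0.028, 0.032, -12.6, -20.0, 34.2],[-0.126, 0.029, 0.032, -15.0, -22.7, 38.5]
```

```bash
python3 -m creep '[[-0.016,0.006,0.009,-1.4,-3,5.2],[-0.033,0.011,0.016,-2.9,-5.9,10.3],[-0.049,0.016,0.022,-4.5,-8.8,15.3],[-0.065,0.02,0.026,-6.3,-11.7,20.2],[-0.081,0.023,0.03,-8.2,-14.5,25],[-0.097,0.026,0.032,-10.3,-17.3,29.6],[-0.112,0.028,0.032,-12.6,-20,34.2],[-0.126,0.029,0.032,-15,-22.7,38.5]]' >/dev/null
python3 - <<'E'
from col import *
st();Q=Rt(-5,60,0);rows((Gof(C-.09*Q.apply([0,0,1]),Q),-5,60,0))
E
```

```text
t 23.0 q [-0.072  0.23  -0.584  0.308 -0.102 -0.134] tcp [0.6318 0.0042 0.0824] G [0.6237 0.0067 0.0995] pitch 63.7 az -17.4 yz -0.148 F [ 0.2 -0.8 -1. ] gap 0.0846
az -5.0 [-0.021, 0.018, 0.007] [-5.1, -4.7, 8.7]
```

```bash
python3 -m creep '[[-0.01,0.009,0.003,-2.5,-2.3,4.3],[-0.021,0.018,0.007,-5.1,-4.7,8.7],[-0.021,0.018,0.007,-5.1,-4.7,8.7],[-0.021,0.018,0.007,-5.1,-4.7,8.7],[-0.021,0.018,0.007,-5.1,-4.7,8.7],[-0.021,0.018,0.007,-5.1,-4.7,8.7],[-0.021,0.018,0.007,-5.1,-4.7,8.7],[-0.021,0.018,0.007,-5.1,-4.7,8.7]]' >/dev/null
python3 - <<'E'
from col import *
from meas import circ
st();Q=Rt(-5,60,0);rows((Gof(C,Q),-5,60,0))
p,im,d=shot('wrist','w4.png');cv2.imwrite('pics/w4r.png',cv2.rotate(im,cv2.ROTATE_180))
hsv=cv2.cvtColor(im,cv2.COLOR_BGR2HSV);m=cv2.inRange(hsv,(45,80,40),(90,255,255))
cs,h=cv2.findContours(m,cv2.RETR_CCOMP,cv2.CHAIN_APPROX_NONE)
for c,hh in zip(cs,h[0]):
    if len(c)<30: continue
    e=cv2.fitEllipse(c);print('hole' if hh[3]>=0 else 'outer',np.round(e,1).tolist() if 0 else [tuple(np.round(x,1)) if np.ndim(x) else round(x,1) for x in e], [plane(p,[e[0]],zz).round(4)[0].tolist() for zz in(.022,.0)])
E
```

```text
t 23.8 q [-0.086  0.232 -0.625  0.191 -0.002 -0.002] tcp [0.6538 0.0232 0.0831] G [0.6443 0.0241 0.0995] pitch 60.0 az -5.1 yz -0.003 F [-0.5  0.2 -0.4] gap 0.085
az -5.0 [0.001, -0.001, 0.091] [-0.1, -0.0, 0.2]
outer [(np.float64(8.1), np.float64(270.6)), (np.float64(22.1), np.float64(30.5)), 176.1] [[0.7867, -0.2808, 0.022], [0.8259, -0.3273, 0.0]]
outer [(np.float64(257.2), np.float64(195.7)), (np.float64(62.1), np.float64(69.0)), 88.8] [[0.6823, 0.0198, 0.022], [0.706, 0.0176, -0.0]]
hole [(np.float64(257.3), np.float64(196.4)), (np.float64(15.0), np.float64(37.8)), 90.3] [[0.6831, 0.0198, 0.022], [0.707, 0.0176, 0.0]]
```

View pics/w4.png

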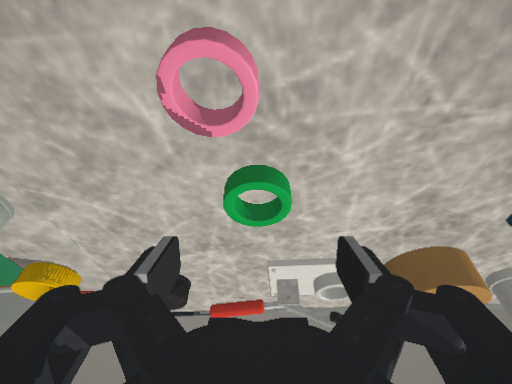

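```bash
python3 -m creep '[[0,0,0.015,0,0,0],[0.001,-0.001,0.03,0,0,0],[0.001,-0.001,0.045,0,0,0],[0.001,-0.001,0.06,0,0,0],[0.001,-0.001,0.073,0,0,0],[0.001,-0.001,0.083,0,0,0],[0.001,-0.001,0.089,0,0,0],[0.001,-0.001,0.091,0,0,0]]' && python3 -m creep '[[0,0,0,0,0,0],[0,0,0,0,0,0],[0,0,0,0,0,0],[0,0,0,0,0,0],[0,0,0,0,0,0],[0,0,0,0,0,0],[0,0,0,0,0,0],[0,0,0,0,0,0]]' 0.05 30
python3 - <<'E'
from col import *
st();s=env.get_state();T=rot(s['orientation']);print('collar origin in tool',T.inv().apply(np.array([.6936,.0186,0])-s['tcp_pos']).round(4),'axis',T.inv().apply([0,0,1]).round(4))
p,im,d=shot('wrist','w5.png');cv2.imwrite('pics/w5c.png',im)
E
```

```text
clock: 24.65
tcp_pos: [0.698, 0.0181, 0.0029]
orientation: [0.258, 0.041, 0.965, -0.012]
wrist_force: [-0.1, -0.2, -0.8]
finger_gap: 0.0851
clock: 25.45
tcp_pos: [0.6984, 0.0182, 0.0044]
orientation: [0.259, 0.041, 0.965, -0.012]
wrist_force: [-3.0, -0.4, 5.9]
finger_gap: 0.0584
t 25.45 q [-0.089  0.422 -0.6    0.025 -0.001 -0.004] tcp [0.6984 0.0182 0.0044] G [0.6889 0.019  0.0208] pitch 60.0 az -5.1 yz -0.002 F [-3.  -0.4  5.9] gap 0.0584
collar origin in tool [0.0064 0.     0.0014] axis [-0.5007 -0.0024 -0.8656]
```

View pics/w5c.png

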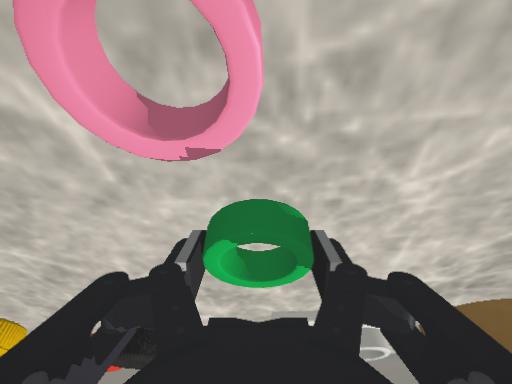

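```bash
python3 -m creep '[[-0.003,0,-0.005,0,0,0],[-0.01,0,-0.017,0,0,0],[-0.022,0,-0.038,0,0,0],[-0.037,0,-0.065,0,0,0],[-0.054,0,-0.094,0,0,0],[-0.072,0,-0.125,0,0,0],[-0.088,0,-0.153,0,0,0],[-0.1,0,-0.173,0,0,0]]'
cat >> col.py <<'E'
CO=np.array([.0064,0,.0014])  # collar underside centre in tool
def tcpfor(c,Q): return np.array(c)-Q.apply(CO)
def ell(f):
    z=np.load('pics/'+f+'.npz');m=cv2.inRange(cv2.cvtColor(z['im'],cv2.COLOR_BGR2HSV),(45,80,40),(90,255,255))
    m[:150]=0;cs=max(cv2.findContours(m,cv2.RETR_EXTERNAL,cv2.CHAIN_APPROX_NONE)[0],key=len);return cv2.boundingRect(cs),np.round(cv2.fitEllipse(cs)[0],1)
E
python3 - <<'E'
from col import *
shot('wrist','w6.png');print(ell('w5.png'),ell('w6.png'));st()
Q=Rt(-64,60,0);t=tcpfor([Cap[0],Cap[1],.165],Q)-Q.apply([0,0,.019])
q,e=ik(t,Q,seeds=[[-.41,-.04,-.6,.6,-.33,.63]]);print(q.round(3),e)
steps(env.get_state()['joint_pos'],q,6);path(q,13)
E
```

```text
clock: 26.3
tcp_pos: [0.6988, 0.0186, 0.2066]
orientation: [0.26, 0.041, 0.965, -0.012]
wrist_force: [0.3, 0.9, 0.0]
finger_gap: 0.0585
((202, 199, 113, 89), array([257.9, 244.1])) ((202, 199, 113, 89), array([257.9, 244.1]))
t 26.35 q [-0.088  0.173 -0.341  0.524 -0.001 -0.003] tcp [0.7012 0.0185 0.2114] G [0.6916 0.0193 0.2278] pitch 59.5 az -5.1 yz -0.002 F [ 1.9 -0.3  2.7] gap 0.0587
[-0.413 -0.017 -0.639  0.535 -0.329  0.634] 2.3356390411535985e-11
0.0 G [0.691 0.019 0.228] zt [ 0.51 -0.05 -0.86] 
0.17 G [ 0.663 -0.03   0.219] zt [ 0.48 -0.12 -0.87] 
0.33 G [ 0.631 -0.075  0.212] zt [ 0.44 -0.2  -0.88] 
0.5 G [ 0.595 -0.117  0.205] zt [ 0.4  -0.27 -0.88] 
0.67 G [ 0.557 -0.156  0.198] zt [ 0.34 -0.34 -0.88] 
0.83 G [ 0.515 -0.189  0.192] zt [ 0.28 -0.4  -0.87] 
1.0 G [ 0.472 -0.219  0.186] zt [ 0.22 -0.45 -0.87] 
[0.011, -0.025, -0.002, 2.2, 0.5, 4.0],[0.023, -0.049, -0.005, 4.4, 0.9, 8.1],[0.036, -0.072, -0.008, 6.6, 1.2, 12.1],[0.049, -0.095, -0.012, 8.8, 1.5, 16.1],[0.064, -0.117, -0.016, 11.1, 1.7, 20.1],[0.078, -0.138, -0.021, 13.3, 1.8, 24.1],[0.094, -0.159, -0.026, 15.6, 1.9, 28.0],[0.11, -0.179, -0.032, 17.9, 1.8, 31.9]
```

```bash
python3 -m creep '[[0.006,-0.013,-0.001,1.1,0.2,2],[0.017,-0.037,-0.003,3.3,0.7,6],[0.029,-0.06,-0.006,5.5,1,10],[0.042,-0.083,-0.01,7.7,1.3,14],[0.056,-0.106,-0.014,10,1.6,18],[0.071,-0.127,-0.018,12.2,1.7,22],[0.086,-0.148,-0.023,14.4,1.8,26],[0.102,-0.169,-0.029,16.8,1.8,30]]'
python3 - <<'E'
from col import *
st()
Q=Rt(-64,60,0)
s=env.get_state();T=rot(s['orientation'])
t=tcpfor([Cap[0],Cap[1],.165],Q);print(T.inv().apply(t-s['tcp_pos']).round(3),np.degrees((T.inv()*Q).as_rotvec()).round(1))
E
```

```text
clock: 27.15
tcp_pos: [0.5783, -0.142, 0.1748]
orientation: [0.227, 0.328, 0.913, -0.085]
wrist_force: [0.2, -1.0, 0.2]
finger_gap: 0.058
t 27.15 q [-0.278  0.069 -0.528  0.523 -0.195  0.367] tcp [ 0.5783 -0.142   0.1748] G [ 0.5715 -0.1362  0.1916] pitch 62.0 az -40.2 yz -0.006 F [ 0.2 -1.   0.2] gap 0.058
[ 0.025 -0.131 -0.006] [11.5 -1.9 21.5]
```

```bash
python3 -m creep '[[0.004,-0.019,-0.001,1.6,-0.2,3],[0.008,-0.038,-0.002,3.2,-0.4,6],[0.012,-0.057,-0.003,4.8,-0.7,9],[0.016,-0.077,-0.004,6.6,-1,12.4],[0.019,-0.096,-0.005,8.3,-1.3,15.6],[0.022,-0.113,-0.006,9.9,-1.6,18.6],[0.024,-0.125,-0.006,11,-1.8,20.6],[0.025,-0.131,-0.006,11.5,-1.9,21.5]]' >/dev/null
python3 -m creep '[[0,0,0,0,0,0],[0,0,0,0,0,0],[0,0,0,0,0,0],[0,0,0,0,0,0],[0,0,0,0,0,0],[0,0,0,0,0,0],[0,0,0,0,0,0],[0,0,0,0,0,0]]'
python3 - <<'E'
from col import *
st();Q=Rt(-64,60,0)
s=env.get_state();T=rot(s['orientation']);print('collar now',(s['tcp_pos']+T.apply(CO)).round(4),'axis',T.apply([-.5007,-.0024,-.8656]).round(4))
for h in(.165,.14):
  t=tcpfor([Cap[0],Cap[1],h],Q);print(T.inv().apply(t-s['tcp_pos']).round(4),np.degrees((T.inv()*Q).as_rotvec()).round(1))
a=shot('side','side7.png');b=shot('wrist','w7.png');c=shot('top','top7.png')
cv2.imwrite('pics/h1.png',np.hstack([cv2.resize(a[1][100:250,250:450],(400,300)),cv2.resize(b[1],(400,300))]))
E
```

```text
clock: 28.75
tcp_pos: [0.4792, -0.2267, 0.1719]
orientation: [0.222, 0.51, 0.82, -0.136]
wrist_force: [-0.7, -0.5, -0.2]
finger_gap: 0.0581
t 28.75 q [-0.411 -0.018 -0.636  0.533 -0.327  0.631] tcp [ 0.4792 -0.2267  0.1719] G [ 0.4749 -0.2182  0.1884] pitch 59.8 az -63.3 yz 0.004 F [-0.7 -0.5 -0.2] gap 0.0581
collar now [ 0.4771 -0.2224  0.1675] axis [-0.0066 -0.0011  1.    ]
[ 0.0021 -0.0034  0.0017] [0.4 0.2 0.2]
[ 0.0146 -0.0035  0.0233] [0.4 0.2 0.2]
```

View pics/h1.png

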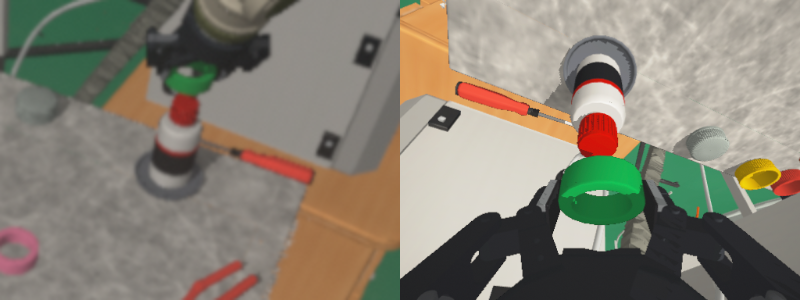

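```bash
python3 -m creep '[[0.002,-0.001,0.003,0.1,0.1,0],[0.004,-0.002,0.006,0.2,0.1,0.1],[0.006,-0.003,0.01,0.3,0.1,0.1],[0.008,-0.0035,0.013,0.4,0.2,0.2],[0.01,-0.0035,0.016,0.4,0.2,0.2],[0.0121,-0.0035,0.019,0.4,0.2,0.2],[0.0121,-0.0035,0.019,0.4,0.2,0.2],[0.0121,-0.0035,0.019,0.4,0.2,0.2]]' >/dev/null
cat > chk.py <<'E'
from col import *
def chk(tag):
    s=env.get_state();T=rot(s['orientation']);c=s['tcp_pos']+T.apply(CO);print('collar',c.round(4),'axis',T.apply([-.5007,-.0024,-.8656]).round(4),'F',s['wrist_force'].round(1))
    for n in('side','wrist'):
        p,im,d=shot(n,f'{n}_{tag}.png');hsv=cv2.cvtColor(im,cv2.COLOR_BGR2HSV);out=[]
        # restrict to window around projected expectation
        for nm,P,ms in(('cap',[Cap[0],Cap[1],.1215],[((0,110,50),(9,255,255)),((172,110,50),(180,255,255))]),('collar',c+[0,0,.011],[((45,80,30),(90,255,255))])):
            v=rot(p['orientation']).inv().apply(np.array(P)-p['position']);u=np.array([v[0],-v[1]])/-v[2];u=u*(1+p['k1']*(u@u));u=u*[p['fx'],p['fy']]+[p['cx'],p['cy']]
            sc=p['fx']/-v[2];m=sum(cv2.inRange(hsv,*a) for a in ms);w=np.zeros_like(m);cv2.circle(w,tuple(int(t) for t in u),int(.036*sc),255,-1);m&=w
            e=cv2.boundingRect(m);cs=max(cv2.findContours(m,cv2.RETR_EXTERNAL,cv2.CHAIN_APPROX_NONE)[0],key=len);x,y,ww,hh=cv2.boundingRect(cs)
            print(n,nm,'expected px',u.round(1),'found x-centre',x+(ww-1)/2,'y',y,y+hh-1,'w',ww,'px/mm',round(sc/1000,2))
E
python3 -c "
from chk import *
chk('a')"
```

```text
collar [ 0.4735 -0.223   0.1448] axis [-0.001  -0.0024  1.    ] F [ 0.4  0.1 -0.1]
side cap expected px [341.8 154.9] found x-centre 341.0 y 153 162 w 13 px/mm 0.4
side collar expected px [344.3 144.4] found x-centre 345.0 y 139 154 w 25 px/mm 0.41
wrist cap expected px [257.7 197.8] found x-centre 258.0 y 166 202 w 55 px/mm 1.54
wrist collar expected px [257.5 243.3] found x-centre 259.5 y 199 305 w 116 px/mm 1.78
```

```bash
python3 -m creep '[[0.001,0,0.0018,0,0,0],[0.002,0,0.0036,0,0,0],[0.0031,0,0.0054,0,0,0],[0.0042,0,0.0072,0,0,0],[0.0053,0,0.009,0,0,0],[0.0063,0,0.0109,0,0,0],[0.0074,0,0.0127,0,0,0],[0.0084,0,0.0145,0,0,0]]'
python3 - <<'E'
from chk import *
chk('b')
b=cv2.imread('pics/wrist_b.png')[130:330,150:370];a=cv2.imread('pics/side_b.png')[90:220,290:400]
cv2.imwrite('pics/h2.png',np.hstack([cv2.resize(a,(400,400)),cv2.resize(b,(400,400))]))
E
```

```text
clock: 30.6
tcp_pos: [0.4756, -0.2274, 0.1324]
orientation: [0.219, 0.512, 0.819, -0.137]
wrist_force: [-1.6, 0.2, 0.2]
finger_gap: 0.0582
collar [ 0.4735 -0.2231  0.128 ] axis [-0.0012 -0.0024  1.    ] F [-1.6  0.2  0.2]
side cap expected px [341.8 154.9] found x-centre 340.5 y 158 162 w 12 px/mm 0.4
side collar expected px [343.1 149.6] found x-centre 343.5 y 145 159 w 24 px/mm 0.41
wrist cap expected px [258.1 219.5] found x-centre 258.0 y 186 202 w 53 px/mm 1.65
wrist collar expected px [257.9 244.5] found x-centre 260.0 y 199 305 w 117 px/mm 1.79
```

View pics/h2.png

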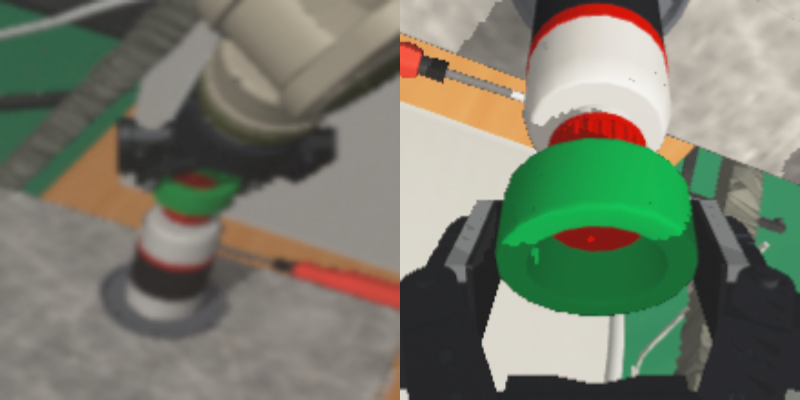

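```bash
python3 -m creep '[[0.0017,0,0.0029,0,0,0],[0.0033,0,0.0058,0,0,0],[0.005,0,0.0086,0,0,0],[0.0066,0,0.0115,0,0,0],[0.0083,0,0.0144,0,0,0],[0.01,0,0.0173,0,0,0],[0.0115,0,0.0199,0,0,0],[0.0125,0,0.0217,0,0,0]]'
python3 -c "
from chk import *
chk('c')"
```

```text
clock: 31.5
tcp_pos: [0.4756, -0.2274, 0.1072]
orientation: [0.219, 0.512, 0.819, -0.137]
wrist_force: [0.3, -0.1, -1.2]
finger_gap: 0.0582
collar [ 0.4734 -0.223   0.1028] axis [-9.0e-04 -2.5e-03  1.0e+00] F [ 0.3 -0.1 -1.2]
side cap expected px [341.8 154.9] found x-centre 343.0 y 153 158 w 11 px/mm 0.4
side collar expected px [341.3 157.2] found x-centre 342.0 y 155 166 w 23 px/mm 0.4
wrist cap expected px [258.2 256.7] found x-centre 258.0 y 243 295 w 69 px/mm 1.85
wrist collar expected px [257.9 244.3] found x-centre 260.5 y 199 305 w 118 px/mm 1.78
```

Nearly at the shoulder, with no force; the last 2 mm slowly.

```bash
python3 -m creep '[[0.0002,0,0.0003,0,0,0],[0.0004,0,0.0006,0,0,0],[0.0006,0,0.001,0,0,0],[0.0008,0,0.0013,0,0,0],[0.001,0,0.0016,0,0,0],[0.0011,0,0.0019,0,0,0],[0.0011,0,0.0019,0,0,0],[0.0011,0,0.0019,0,0,0]]'
```

```text
clock: 32.4
tcp_pos: [0.4757, -0.2274, 0.1055]
orientation: [0.219, 0.512, 0.819, -0.137]
wrist_force: [0.3, -0.2, 0.6]
finger_gap: 0.0585
```

```bash
python3 -m creep '[[0,0,0,0,0,0],[0,0,0,0,0,0],[0,0,0,0,0,0],[0,0,0,0,0,0],[0,0,0,0,0,0],[0,0,0,0,0,0],[0,0,0,0,0,0],[0,0,0,0,0,0]]' 0.085 && python3 -m creep '[[0,0,-0.006,0,0,0],[0,0,-0.016,0,0,0],[0,0,-0.03,0,0,0],[0,0,-0.045,0,0,0],[0,0,-0.06,0,0,0],[0,0,-0.08,0,0,0],[0,0,-0.1,0,0,0],[0,0,-0.11,0,0,0]]'
python3 - <<'E'
from chk import *
p,im,d=shot('wrist','w9.png');a=shot('side','side9.png')
cv2.imwrite('pics/f.png',np.hstack([cv2.resize(a[1][100:250,250:450],(400,300)),cv2.resize(im,(400,300))]))
v,u=np.nonzero(cv2.inRange(cv2.cvtColor(im,cv2.COLOR_BGR2HSV),(45,120,40),(75,255,255)))
c=cloud(p,d,np.c_[u,v]);k=(np.hypot(c[:,0]-Cap[0],c[:,1]-Cap[1])<.04)&(d[v,u]>0)&(c[:,2]>.03)
print('collar pts',k.sum(),'z 2..98%',np.percentile(c[k,2],[2,50,98]).round(4),'x',np.percentile(c[k,0],[2,98]).round(4),'y',np.percentile(c[k,1],[2,98]).round(4))
t=c[k&(c[:,2]>.119)];A=np.c_[t[:,:2],np.ones(len(t))];print('top plane',len(t),np.linalg.lstsq(A,t[:,2],rcond=None)[0].round(3))
E
```

```text
clock: 33.2
tcp_pos: [0.4756, -0.2274, 0.1054]
orientation: [0.219, 0.512, 0.819, -0.137]
wrist_force: [-0.6, -0.4, -0.6]
finger_gap: 0.085
clock: 34.0
tcp_pos: [0.4521, -0.1775, 0.2031]
orientation: [0.221, 0.512, 0.819, -0.137]
wrist_force: [1.1, -0.4, -0.3]
finger_gap: 0.0851
collar pts 1721 z 2..98% [0.1044 0.1223 0.1245] x [0.445  0.5005] y [-0.2452 -0.1949]
top plane 1040 [ 0.012 -0.024  0.113]
```

View pics/f.png

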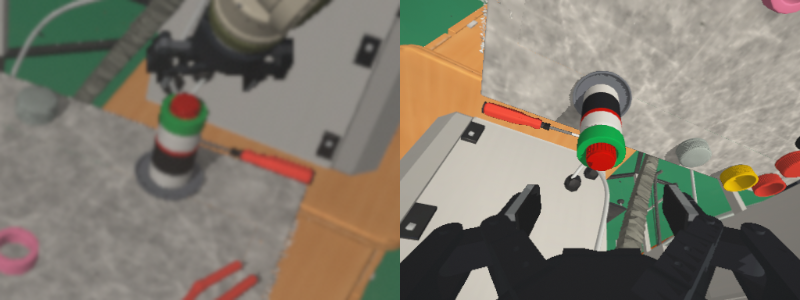

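Run:
```python
from meas import *
t=shot('top','top9.png')
print('blue',circ(*t,(165,223),.13,14,(100,100,40),(125,255,255))['fit'],'gcap',circ(*t,(335,154),.026,15,(0,0,0),(180,90,170))['med'],'cap',circ(*t,(327,226),.135,30,(0,110,60),(9,255,255))['med'])
print(env.hand_in())
```

```text
blue [0.4916 0.2112 0.0306] gcap [ 0.6854 -0.2551  0.0238] cap [ 0.4744 -0.2214  0.1349]
the job is handed in; nothing more can be done
None
```

The ink is mixed: the red-capped bottle stands upright in the grey dish with the green collar on its shoulder, and I handed the job in at about 34 s.

- **Inversion:** I gripped the bottle by its body, lifted it and turned it over. The bottle axis came out within about 1.5° of straight down, from the tool pose. It stayed inverted for about 3 s (clock about 10.1 to 13.2 s).
- **Placing:** I set it down in the dish with about 8 N of contact force and let go. The top camera then put the cap top 135 mm high, as expected for a bottle standing on the dish floor, and about 3 mm from the dish centre.
- **Collar:** I lowered it over the cap with less than 2 N of force and released it. Its top is about 123 mm up, which matches lying on the shoulder. A plane fitted to the camera depth of its top gave about 1.5° of tilt, which I take as measurement noise rather than a real lean.
- **Bystanders:** the blue-capped bottle and the grey cap measure within 1 mm of where they started. The gripper was open and clear of everything at hand-in.

Two things disagreed or didn't go as planned:
- **First approach:** my first line to the bottle ran into the arm's joint limits, so I switched to approaching from the side.
- **Camera readings:** the wrist camera's automatic cap estimate put the bottle about 12 mm off the top camera's position. It was picking up red pixels other than the cap top, so I relied on the top camera and the robot's own pose instead.

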